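Index and lock the watch inspection turntable

TASK

Lock the watch turntable in its index position: push the brass stud sideways with a fingertip to turn the white platter until the notch in its rim stands over the steel pin beside the yellow mark on the base, then press the platter down with the fingertips until it is fully home on the pin, and leave it there. Do not lift the platter, do not touch the watch in its middle, and leave the other things on the table where they are.

Things in the scene. Friction and masses are not known exactly. Their poses are not given: they have to be found in the camera images.
- turntable: turntable fixed to the table: black base 176 mm across, 22 mm high, with a 30 mm wide tongue with a yellow mark reaching 111 mm from the axis; above it a level white platter 170 mm across, 8 mm thick. Origin on the table on the turning axis, x axis towards the pin and tongue, z up. The platter's top starts 41 mm above the table (underside 0.5 mm above the pin); pressed home it is at 33 mm
- platter_centre (a point): centre of the platter on the turning axis, at the level of the platter's white top face; its frame turns with the platter: x axis towards the notch, z up. The platter turns freely round and round either way with a light drag (about 1 N at the stud) and stays where it is left. A thin black mat 112 mm across lies on it
- notch (a point): middle of the notch where the pin must be, 83 mm from the turning axis, at the platter's top face. The notch is open at the rim, 17 mm wide and runs 25 mm inwards towards the axis; a short red line on the platter points at it
- stud_top (a point): centre of the top of the upright brass stud on the platter, diametrically opposite the notch, 68 mm from the turning axis; the stud is 12 mm in diameter and stands 18 mm above the platter's top face. The platter can be pressed down on the stud's top or anywhere on its white face
- pin_tip (a point): flat top of the fixed upright steel pin, 12 mm in diameter with a chamfered 9 mm tip, on the base beside the yellow mark, 83 mm from the turning axis, 32.5 mm above the table. It half shows beyond the platter's rim. It stops the platter from going down unless the notch is over it (within about 2.5 mm; the chamfer guides a little more)
- platter (a joint): turning angle of the platter in rad, anticlockwise seen from above; the notch is over the pin at 0 and at 2 pi; it starts between 0.8 and 5.48
- spindle (a joint): how far the platter has been pressed down, in m: 0 at the start, 0.008 fully home (a hard stop), negative if lifted. It moves stiffly, needing a push of about 5 N, and stays where it is left, without springing back; pressed hard while the pin blocks it, it only sinks a millimetre or two
- watch: steel and brass watch clipped round a 34 x 42 mm grey cushion, fixed in the middle of the platter and turning with it; it lies within 28 mm of the turning axis and reaches 39 mm above the platter's top face; origin on the turning axis at the platter's underside
- loupe: black eyepiece loupe standing on its wide end, 32 mm across, 30 mm high; origin at the centre of its underside. A bystander, to be left alone
- screwdriver: small screwdriver with blue handle lying flat, 100 mm long; origin under its middle, x axis along it towards the tip. A bystander, to be left alone
- ring_box: closed dark red ring box, 48 x 52 x 36 mm high; origin at the centre of its underside. A bystander, to be left alone
- tray_watch: steel watch with blue dial on a 34 x 42 mm cushion, 38 mm high, standing in the black tray; origin at the centre of its underside. A bystander, to be left alone
- bezel: loose brass bezel ring, 42 mm across, 6 mm high, in the black tray; origin at the centre of its underside. A bystander, to be left alone
- case_tin: round aluminium tin, 52 mm across, 23 mm high, in the black tray; origin at the centre of its underside. A bystander, to be left alone
- calculator: grey desk calculator, 150 x 100 x 16 mm; origin at the centre of its underside. A bystander, to be left alone
Things that resemble listed ones, but are neither listed nor needed, are in the scene too. Leave any green, orange or pink look-alike of the turntable alone.

How it is judged (in metres and radians):
At the end, for the whole second after the job is handed in: The platter is pressed down at least 6.5 of its 8 mm with its notch over the pin (within 4 mm sideways), and stands still (value of joint spindle above 0.0065 m and horizontal distance between notch and pin_tip below 0.004 m and velocity of joint platter between -0.05 and 0.05 rad/s); the robot touches nothing.
It fails at once if the platter is lifted more than 3 mm above its starting height (value of joint spindle below -0.003 m).
It fails at once if the watch on the platter is touched with more than 1.5 N (contact force between watch and the fingers above 1.5 N or contact force between watch and the arm above 1.5 N).
It fails at once if a bystander (loupe, screwdriver, ring box, calculator or a thing in the tray) is moved more than 15 mm (distance of any of loupe, screwdriver, ring_box, tray_watch, bezel, case_tin, calculator from where it was at the start of the episode above 0.015 m).
It also fails if it takes over 67 s, if anything falls off the work surface, if the arm or the gripper's body presses on something with over 40 N, if the wrist force passes 120 N, or if a joint passes its speed limit or range.

ROBOT

A 6-joint arm with a two-finger parallel gripper is mounted at the origin on the work surface. World frame = base frame: x ahead of the robot, y to its left, z up, the work surface at z = 0. Lengths are in m, angles in degrees, forces in N, time in s.
With the tool pointing down it reaches from about 0.275 to 0.725 m from the base axis. Payload 5.6 kg.
Tool frame: the origin (TCP) lies at the very end of the fingers, on their centre line; the grasp point (between the pads) lies 19 mm behind it; z points along the fingers, y is the direction in which the jaws open and shut (so a half turn about z gives the same grasp; the last joint's range is limited). The gripper opens to 85 mm and grips with 20 to 120 N. Pads are 22 mm wide; open, the fingers measure 114 mm over their backs; the gripper's body (76 mm by 85 mm) begins 54 mm behind the grasp point. The pads swing forward as they close: fully open they stand 13 mm farther back than shut.
Start: joints at [86.952, 14.616, 6.199, 0, -81.583, -16.306], TCP at [0.182, 0.519, 0.192] pointing down, gripper open.
Joint ranges: [-168.99, 168.99], [-69.2, 112.95], [-62.41, 85.93], [-164.36, 98.24], [-168.68, -3.75], [-174.98, 174.98]. Speed limits (degrees/s): [147.25, 147.25, 180, 180, 180, 180].

INTERFACE

Orientations are given as [roll, pitch, yaw] about the fixed x, y, z axes, in that order (R = Rz(yaw) Ry(pitch) Rx(roll)).
In Python, from plant import arm gives the robot as it stands. The module is installed in compiled form; this text tells all that it offers.
- The arm moves only by the tool servo_tool, never from a script. Its argument "plan" is a list that holds one entry, the list of rows, each a list of 7 numbers: the finger opening in m, from 0 to 0.0854, then the shift along the tool's x, y, z in m, then the turn, a rotation vector about the tool's x, y, z in degrees. In form: [[[grip, dx, dy, dz, rx, ry, rz], ...]]. A call has 1 to 5 rows; each row is the pose to reach, as a shift and turn from the pose commanded when the call began, along the tool's axes at that moment; what a row does not reach only later rows make up. A row lasts 1/8 s, in which the tool goes at most 62.5 mm and 10.7 degrees, less where a joint would pass 70% of its speed; a pose out of reach is approached as far as the arm can. A call with a gripper value outside its range is refused whole. The fingers move at their own pace and stop on an object; "newtons" is the grip in N (left out, the last holds). Time passes only in rows, so rows that repeat a pose let the fingers close. It gives the time, the measured TCP pose, the force and the opening at its end, in the units of the state.
- arm.sense(): the state, without advancing time (a new reading comes with each control period).
- arm.snapshot(name): name is "scene" or "top" or "wrist"; returns a dict with "frame" (480x640x3 uint8, blue, green, red), "mtx" (3x3 intrinsics, pixels), "k1" (the pictures are not rectified: a ray, as slopes to the right and down, at radius r is drawn at 1 + k1 r^2 times it, then the intrinsics apply), "xyz" and "attitude" of the camera in the world. Camera axes: x right, y down, z forward; pixel columns grow to the right and rows downward; lengths in m; the calibration is good to about 2 mm. A picture is of the moment at which its call begins. There is no depth.
- arm.close_job(): hands the job in, once; it reports no verdict.
The state is a dict: "clock": time; "joint_pos": joint angles; "qvel": joint speeds; "effort": joint torques, N m; "position": TCP position; "ee_rot": TCP orientation; "wrist_force": force on the tool from outside, world axes, zero at the start; "moment": the same for the moment, N m; "opening": opening from 0.0 (shut) to 1.0 (fully open).
Only numpy, scipy, OpenCV 4.12 (cv2) and the standard library are available. Lean on these libraries where they do the work, as an engineer would, in place of code of your own. Each camera call takes 0.05 s, during which the arm holds its last target.

## Working session

There is one attempt and no reset: what is moved stays moved. The work goes in short steps, Python scripts to look and compute and a tool call to move; the robot and the scene stay as the last step left them, time stands still between calls to the robot, and variables do not carry over. Pictures are saved under pics/ and viewed, and the job is handed in when it is done.

Besides the shell and the picture viewer there is one more tool, called after "Emit:" in YAML: its name, and indented under it one key for each argument. servo_tool: Moves the arm, as the interface text tells. Its arguments: {"type":"object","properties":{"plan":{"type":"array","items":{"type":"array","items":{"type":"array","items":{"type":"number"}}}},"newtons":{"type":"number"}},"required":["plan"]}

```bash
mkdir -p pics; cat > h.py <<'E'
import numpy as np, cv2
from plant import arm
from scipy.spatial.transform import Rotation as R
def snap(n,f):
    s=arm.snapshot(n); cv2.imwrite('pics/'+f,s['frame']); 
    import pickle; pickle.dump(s,open('pics/'+f+'.pkl','wb')); return s
def load(f):
    import pickle; return pickle.load(open('pics/'+f+'.pkl','rb'))
def rot(a):
    a=np.array(a)
    return a if a.shape==(3,3) else R.from_euler('xyz',a,degrees=True).as_matrix()
def ray(s,u,v):
    K=s['mtx']; d=np.array([(u-K[0,2])/K[0,0],(v-K[1,2])/K[1,1]]); x=d.copy()
    for _ in range(30): x=d/(1+s['k1']*(x@x))
    return rot(s['attitude'])@np.array([x[0],x[1],1.])
def pix(s,u,v,z):
    r=ray(s,u,v); p=np.array(s['xyz']); return p+r*(z-p[2])/r[2]
def proj(s,P):
    c=rot(s['attitude']).T@(np.array(P)-s['xyz']); x=c[:2]/c[2]; x=x*(1+s['k1']*(x@x)); return s['mtx'][:2,:2]@x+s['mtx'][:2,2]
E
python3 - <<'E'
from h import *
for n in ['scene','top','wrist']:
    s=snap(n,n+'0.png'); print(n,s['xyz'],s['attitude'],s['mtx'],s['k1'])
print(arm.sense())
E
```

```text
scene [1.1771029  0.34527747 1.18919552] [-145.18682086    0.20537887  116.43420717] [[591.04273412   0.         322.48639432]
 [  0.         591.04273412 235.09921927]
 [  0.           0.           1.        ]] -0.011957285936045135
top [0.29884198 0.00739622 1.32801953] [-170.29555606    0.40190893  -90.57825805] [[508.48383868   0.         313.31033664]
 [  0.         508.48383868 234.64108093]
 [  0.           0.           1.        ]] -0.10140526152711497
wrist [0.26236874 0.49196591 0.37322133] [ 1.61056370e+02 -5.11153179e-02 -1.09307389e+02] [[374.48668054   0.         312.00294079]
 [  0.         374.48668054 233.60075459]
 [  0.           0.           1.        ]] -0.019599287409066152
{'clock': 0.15, 'joint_pos': array([ 8.69525343e+01,  1.46433757e+01,  6.15022427e+00, -1.87753123e-02,
       -8.15815061e+01, -1.63070047e+01]), 'qvel': array([ 0.06664424, -0.10910449,  0.24480343,  0.15663764,  0.01071246,
       -0.02776439]), 'effort': array([-8.74326906e-05, -3.86941910e+01,  2.38080901e+01,  5.36657497e+00,
       -4.57882197e-03, -1.20774047e-06]), 'position': array([0.18209563, 0.51856022, 0.19104235]), 'ee_rot': array([ 1.79923131e+02, -3.14038025e-03, -1.93572292e+01]), 'wrist_force': array([ 0.35231024, -0.93941897,  0.13285443]), 'moment': array([-0.01783458, -0.03995963, -0.00081784]), 'opening': 0.9956919713969153}
```

View pics/top0.png

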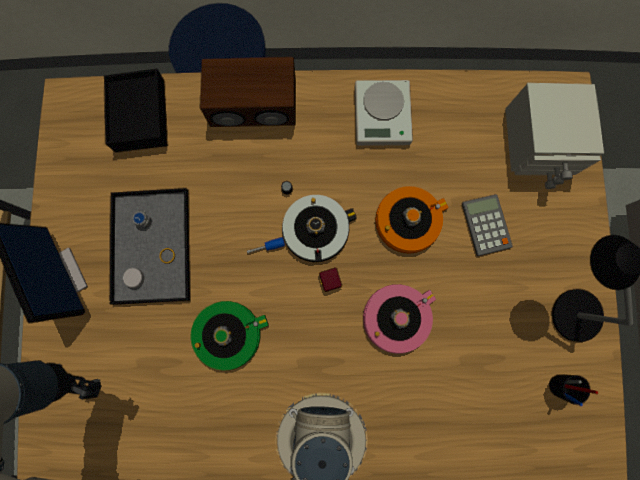

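View pics/scene0.png

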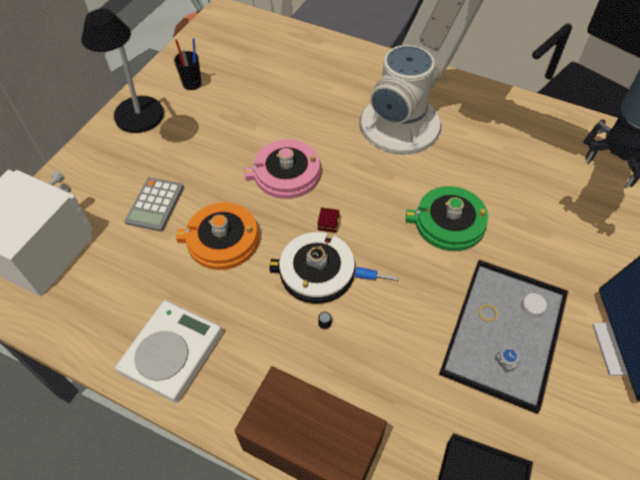

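View pics/wrist0.png

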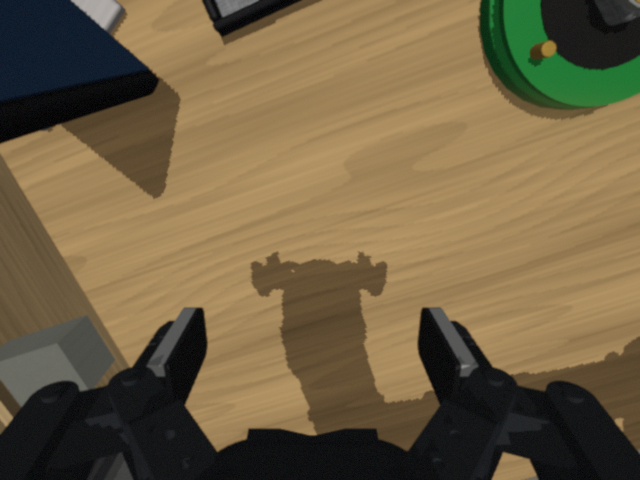

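```bash
python3 - <<'E'
from h import *
for n,(x0,y0,x1,y1) in dict(top=(235,170,365,300),scene=(260,195,410,335)).items():
    s=load(n+'0.png'); c=s['frame'][y0:y1,x0:x1]; cv2.imwrite(f'pics/{n}0c.png',cv2.resize(c,None,fx=4.6 if n=='top' else 5,fy=4.6 if n=='top' else 5,interpolation=cv2.INTER_CUBIC)[:600])
    
E
```

```text
(no output)
```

View pics/top0c.png

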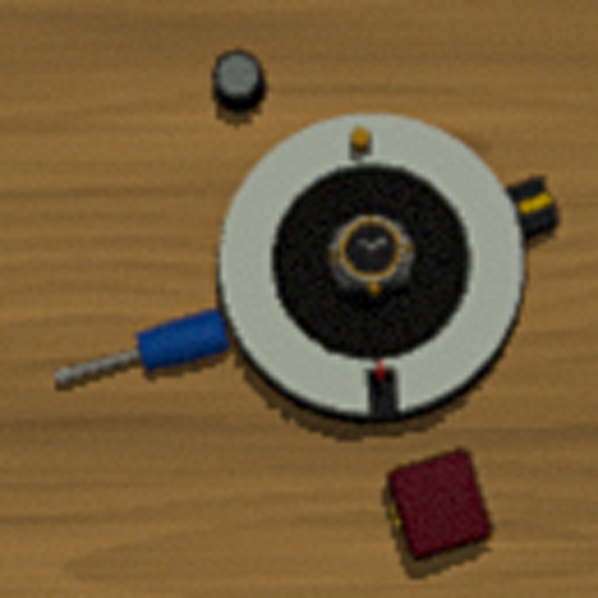

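View pics/scene0c.png

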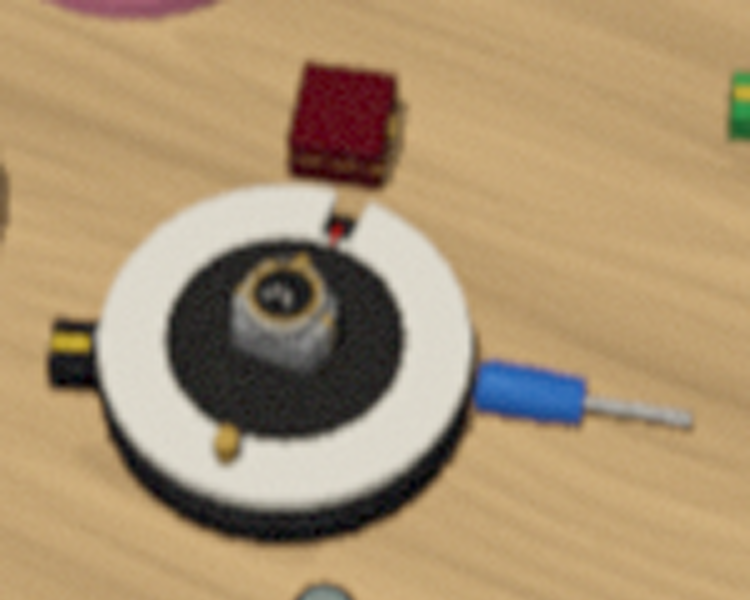

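```bash
python3 - <<'E'
from h import *
from scipy.optimize import least_squares
for n,(x0,y0,x1,y1),f in [('top',(235,170,365,300),4.6),('scene',(260,195,410,335),5)]:
    s=load(n+'0.png'); im=s['frame'].astype(int)
    m=np.zeros(im.shape[:2],np.uint8); sub=im[y0:y1,x0:x1]
    m[y0:y1,x0:x1]=((sub.min(2)>90)&((sub.max(2)-sub.min(2))<45)).astype(np.uint8)
    nl,lab,st,_=cv2.connectedComponentsWithStats(m); k=1+st[1:,4].argmax()
    cs,_=cv2.findContours((lab==k).astype(np.uint8),cv2.RETR_EXTERNAL,cv2.CHAIN_APPROX_NONE)
    c=max(cs,key=len)[:,0]; hull=cv2.convexHull(c)[:,0].astype(float)
    P=np.array([pix(s,u,v,.041)[:2] for u,v in hull])
    r=least_squares(lambda q:np.hypot(P[:,0]-q[0],P[:,1]-q[1])-q[2],[.5,0,.085],loss='soft_l1',f_scale=.001); print(n,r.x,np.abs(r.fun).max())
    g=lambda a,b,z:pix(s,x0+(a+.5)/f-.5,y0+(b+.5)/f-.5,z)[:2]
    pts=dict(top=dict(notch=(382,393,.041),stud=(361,132,.059),mark=(535,203,.022),loupe=(238,72,.03),box=(436,495,.036),handle=(225,330,.01)),scene=dict(notch=(345,212,.041),stud=(227,430,.059),mark=(71,342,.022)))[n]
    for kk,v in pts.items():
        p=g(*v); d=p-r.x[:2]; print(kk,p,np.hypot(*d),np.degrees(np.arctan2(d[1],d[0])))
E
```

```text
top [0.54068255 0.00911134 0.08504802] 0.0009393896123567336
notch [0.46610652 0.00366116] 0.07477492803916083 -175.82013153558208
stud [0.61049102 0.01372604] 0.06996082636991793 3.782048653739239
mark [ 0.57681712 -0.08495406] 0.10076708458695043 -68.98606641299564
loupe [0.6538555  0.08404961] 0.13573452909876155 33.510819013397814
box [ 0.4095819  -0.02555415] 0.13560633488420265 -165.18888928564763
handle [0.50734517 0.09276522] 0.09005194859463798 111.72805801063697
scene [0.53942877 0.00824728 0.08686187] 0.002252752325701421
notch [0.46249998 0.00153552] 0.07722101950127994 -175.0137769405812
stud [0.60203563 0.01167875] 0.06270083282655008 3.137234339581816
mark [ 0.5733444  -0.08623487] 0.10038499195673796 -70.25371653189634
```

```bash
cat >> h.py <<'E'
C=np.array([.5403,.0088])
def go(x,y,z,yaw,n=5,dyawmax=53):
    s=arm.sense(); p=s['position']; Rc=rot(s['ee_rot']); cur=s['ee_rot'][2]
    dy=(yaw-cur) 
    d=np.array([x,y,z])-p
    # remove tilt too
    print('pos',np.round(p,4),'rot',np.round(s['ee_rot'],2),'f',np.round(s['wrist_force'],1),'open',round(s['opening'],3),'t',s['clock'],'j',np.round(s['joint_pos'],0))
    print('shift mm',np.round(Rc.T@d*1000,1),'rz',round(-dy,1))
def arc(phi,z,n=1,r=.068,off=0):
    a=np.radians(phi); go(C[0]+r*np.cos(a),C[1]+r*np.sin(a),z,phi-180)
E
python3 - <<'E'
from h import *
arc(4.2,.13)
E
```

```text
pos [0.1821 0.5186 0.191 ] rot [179.92  -0.   -19.36] f [ 0.4 -0.9  0.1] open 0.996 t 0.15 j [ 87.  15.   6.  -0. -82. -16.]
shift mm [569.2 335.   61.5] rz 156.4
```

Emit:
servo_tool:
  plan:
    - [[0.03,38,22,0,0,0,10.4],[0.03,76,44,0,0,0,20.8]]

```text
clock: 0.4
position: [0.264, 0.4228, 0.1911]
ee_rot: [180.0, -0.0, -40.4]
wrist_force: [0.9, 0.6, 1.2]
opening: 0.601
```

```bash
python3 - <<'E'
from h import *
arc(4.2,.13)
E
```

```text
pos [0.264  0.4228 0.1911] rot [ 1.7995e+02 -3.0000e-02 -4.0400e+01] f [0.9 0.6 1.2] open 0.601 t 0.4 j [ 76.   9.  -1.   0. -80. -26.]
shift mm [527.1  88.5  61.5] rz 135.4
```

I entered that last call in millimetres where the interface takes metres. The per-row limit clipped it and it went the intended way. I'll use metres from here on.

Emit:
servo_tool:
  plan:
    - [[0.03,0.05,0.008,0,0,0,10],[0.03,0.1,0.017,0,0,0,20],[0.03,0.15,0.025,0,0,0,30],[0.03,0.2,0.034,0,0,0,40],[0.03,0.25,0.042,0,0,0,50]]

```text
clock: 1.02
position: [0.4282, 0.2292, 0.1916]
ee_rot: [180.0, -0.0, -90.5]
wrist_force: [0.7, 1.6, -0.6]
opening: 0.353
```

```bash
python3 - <<'E'
from h import *
arc(4.2,.13)
E
```

```text
pos [0.4282 0.2292 0.1916] rot [179.99  -0.   -90.47] f [ 0.7  1.6 -0.6] open 0.353 t 1.025 j [ 47.   7.  -3.  -0. -80. -47.]
shift mm [ 213.9 -181.7   61.5] rz 85.3
```

Emit:
servo_tool:
  plan:
    - [[0.03,0.026,-0.022,0,0,0,10],[0.03,0.052,-0.044,0,0,0,20],[0.03,0.078,-0.066,0,0,0,30],[0.03,0.104,-0.088,0,0,0,40],[0.03,0.13,-0.11,0,0,0,50]]

```text
clock: 1.65
position: [0.5376, 0.0994, 0.1914]
ee_rot: [180.0, -0.0, -140.5]
wrist_force: [0.5, 0.5, -0.3]
opening: 0.353
```

```bash
python3 - <<'E'
from h import *
arc(4.2,.13)
E
```

```text
pos [0.5376 0.0994 0.1914] rot [ 1.7998e+02 -3.0000e-02 -1.4049e+02] f [ 0.5  0.5 -0.3] open 0.353 t 1.65 j [ 27.  14.   6.  -0. -81. -77.]
shift mm [ 1.000e-01 -1.109e+02  6.130e+01] rz 35.3
```

Emit:
servo_tool:
  plan:
    - [[0.03,0,-0.028,0.01,0,0,9],[0.03,0,-0.056,0.02,0,0,18],[0.03,0,-0.084,0.03,0,0,27],[0.03,0,-0.111,0.05,0,0,35.3],[0.03,0,-0.111,0.061,0,0,35.3]]

```text
clock: 2.28
position: [0.6081, 0.0138, 0.1285]
ee_rot: [-180.0, -0.2, -175.6]
wrist_force: [-0.8, 0.8, -0.1]
opening: 0.352
```

```bash
python3 - <<'E'
from h import *
arc(4.2,.13)
s=snap('wrist','w1.png'); print(s['xyz'],s['attitude'])
for n,P in dict(stud=(C[0]+.068*np.cos(.073),C[1]+.068*np.sin(.073),.059),c=(*C,.041)).items(): print(n,proj(s,P))
E
```

```text
pos [0.6081 0.0138 0.1285] rot [-1.7998e+02 -1.7000e-01 -1.7561e+02] f [-0.8  0.8 -0.1] open 0.352 t 2.275 j [  16.   23.    9.   -0.  -76. -102.]
shift mm [ 0.   0.  -1.5] rz 0.2
[0.52614697 0.0084793  0.31108186] [ 1.61155379e+02 -1.57107778e-02  9.44394387e+01]
stud [310.37880105 228.38686684]
c [310.78162453 127.4562244 ]
```

View pics/w1.png

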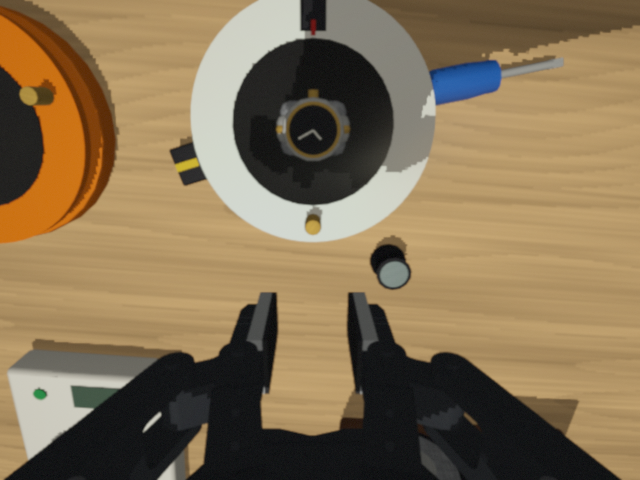

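Emit:
servo_tool:
  plan:
    - [[0.03,0,0,0.02,0,0,0],[0.03,0,0,0.04,0,0,0],[0.03,0,0,0.06,0,0,0],[0.03,0,0,0.075,0,0,0],[0.03,0,0,0.081,0,0,0]]

```text
clock: 2.95
position: [0.6078, 0.0155, 0.0491]
ee_rot: [-180.0, -0.1, -175.4]
wrist_force: [-0.2, -0.1, -0.2]
opening: 0.355
```

```bash
python3 - <<'E'
from h import *
arc(4.2,.046)
s=snap('wrist','w2.png'); 
E
```

```text
pos [0.6078 0.0155 0.0491] rot [-1.7999e+02 -5.0000e-02 -1.7539e+02] f [-0.2 -0.1 -0.2] open 0.355 t 2.95 j [  16.   26.    1.   -0.  -65. -102.]
shift mm [-0.2 -1.7  3.1] rz 0.4
```

View pics/w2.png

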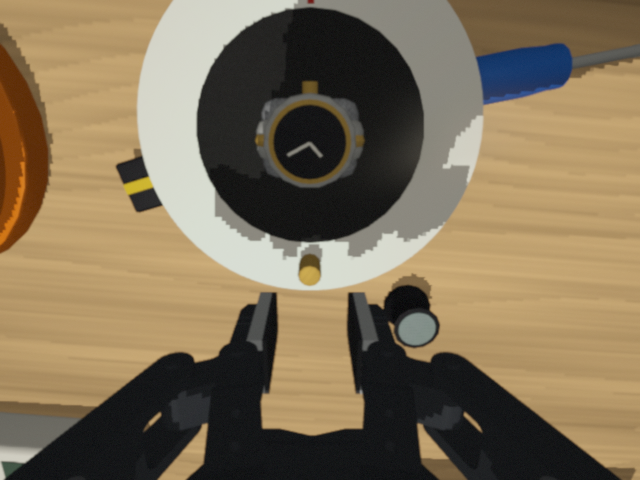

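```bash
python3 - <<'E'
from h import *
s=load('w2.png'); st=arm.sense(); Rc=rot(st['ee_rot']); p=st['position']
for x in (-11,0,11):
  for z in (0,-10,-19,-30):
    print(x,z,proj(s,p+Rc@np.array([x,13,z])/1000))
print('stud0 meas', pix(s,310,273,.059), 'mark',pix(s,140,184,.022))
P=pix(s,310,125,.0415);print('mat c',P)
E
```

```text
-11 0 [333.80571388 286.97067837]
-11 -10 [334.87495284 295.86496201]
-11 -19 [335.92971542 304.64165928]
-11 -30 [337.35678526 316.52082554]
0 0 [334.22787981 268.44112944]
0 -10 [335.33955198 276.58908507]
0 -19 [336.43830293 284.64472282]
0 -30 [337.92828712 295.57254026]
11 0 [334.66339433 249.22299767]
11 -10 [335.81966217 256.5579988 ]
11 -19 [336.96476754 263.82413823]
11 -30 [338.52126177 273.70381614]
stud0 meas [0.60564449 0.01538471 0.059     ] mark [ 0.57547331 -0.08409327  0.022     ]
mat c [0.5347218  0.00964158 0.0415    ]
```

```bash
python3 - <<'E'
from h import *
s=snap('scene','s2.png'); st=arm.sense();print(proj(s,st['position']))
x0,y0=230,180
cv2.imwrite('pics/s2c.png',cv2.resize(s['frame'][y0:y0+140,x0:x0+180],None,fx=4,fy=4,interpolation=cv2.INTER_CUBIC))
E
```

```text
[305.32048357 285.52378663]
```

View pics/s2c.png

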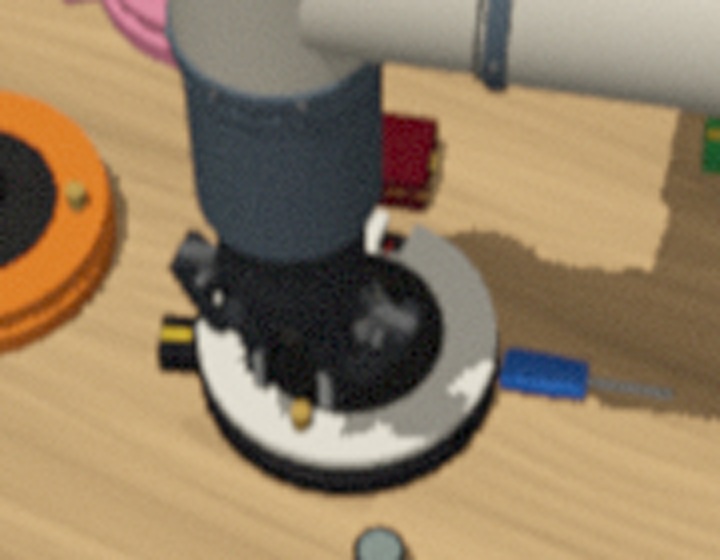

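Emit:
servo_tool:
  plan:
    - [[0.026,0,0,0.003,0,0,0],[0.026,0,0,0.006,0,0,0],[0.026,0,0,0.006,0,0,0]]

```text
clock: 3.42
position: [0.6083, 0.0151, 0.0436]
ee_rot: [180.0, -0.0, -175.5]
wrist_force: [0.3, 0.2, 0.6]
opening: 0.31
```

```bash
python3 - <<'E'
from h import *
arc(4.2,.044)
s=snap('wrist','w3.png'); 
cv2.imwrite('pics/w3c.png',cv2.resize(s['frame'][220:420,200:440],None,fx=3,fy=3,interpolation=cv2.INTER_CUBIC))
s=snap('scene','s3.png'); x0,y0=270,240
cv2.imwrite('pics/s3c.png',cv2.resize(s['frame'][y0:y0+70,x0:x0+90],None,fx=8,fy=8,interpolation=cv2.INTER_CUBIC))
E
```

```text
pos [0.6083 0.0151 0.0436] rot [ 1.8000e+02 -1.0000e-02 -1.7546e+02] f [0.3 0.2 0.6] open 0.31 t 3.425 j [  16.   26.    0.   -0.  -65. -102.]
shift mm [ 0.2 -1.3 -0.4] rz 0.3
```

View pics/w3c.png

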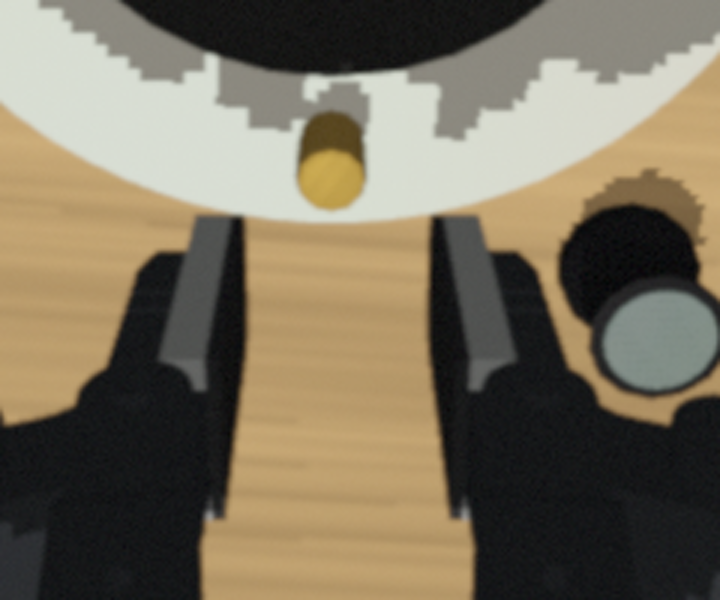

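View pics/s3c.png

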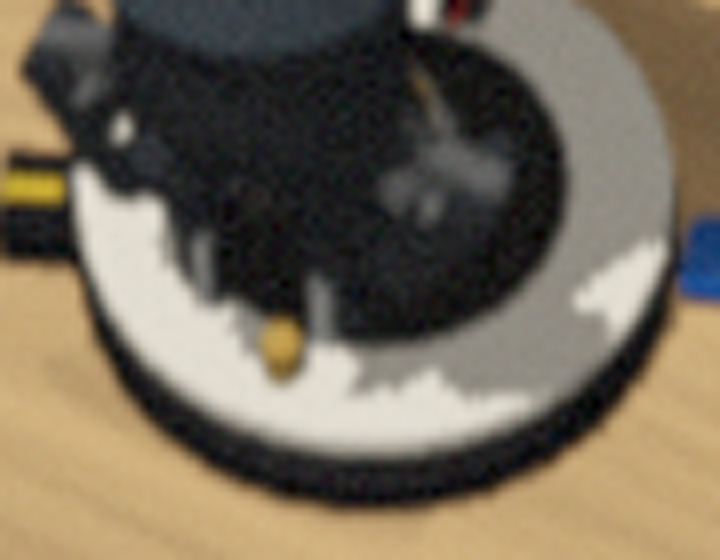

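```bash
python3 - <<'E'
from h import *
w=load('w3.png');s=load('s3.png')
def tri(a,b):
    o1,o2=np.array(w['xyz']),np.array(s['xyz']); d1,d2=ray(w,*a),ray(s,*b)
    t=np.linalg.lstsq(np.c_[d1,-d2],o2-o1,rcond=None)[0]; p,q=o1+t[0]*d1,o2+t[1]*d2; print(np.round((p+q)/2,4),'gap',np.linalg.norm(p-q))
tri((346,293),(310.2,282.5)); tri((278,293),(295.6,277.5))
tri((310.3,280),(305.3,282.5))
print(w['xyz'],arm.sense()['position'])
E
```

```text
[0.6071 0.0298 0.072 ] gap 0.004169108089369051
[ 0.6101 -0.003   0.0717] gap 0.007285026669905727
[0.6067 0.0151 0.0604] gap 0.0003471450282094752
[0.52579491 0.00947619 0.22596296] [0.60840742 0.01510557 0.04381099]
```

Emit:
servo_tool:
  plan:
    - [[0.026,0,0.001,0.002,0,0,0],[0.026,0,0.001,0.004,0,0,0],[0.026,0,0.001,0.004,0,0,0]]

```text
clock: 3.9
position: [0.608, 0.0161, 0.0394]
ee_rot: [-180.0, -0.0, -175.5]
wrist_force: [-0.3, 0.5, -0.2]
opening: 0.304
```

```bash
python3 - <<'E'
from h import *
arc(4.2,.044)
E
```

```text
pos [0.608  0.0161 0.0394] rot [-1.8000e+02 -3.0000e-02 -1.7546e+02] f [-0.3  0.5 -0.2] open 0.304 t 3.9 j [  16.   26.    0.   -0.  -64. -102.]
shift mm [ 0.1 -2.4 -4.6] rz 0.3
```

Emit:
servo_tool:
  plan:
    - [[0.026,0,-0.001,0.002,0,0,0],[0.026,0,-0.001,0.004,0,0,0],[0.026,0,-0.001,0.006,0,0,0],[0.026,0,-0.001,0.006,0,0,0]]

```text
clock: 4.4
position: [0.6081, 0.0151, 0.0334]
ee_rot: [-180.0, -0.0, -175.5]
wrist_force: [-0.2, -0.0, 0.8]
opening: 0.304
```

```bash
python3 - <<'E'
from h import *
arc(4.2,.044)
s=snap('wrist','w4.png'); 
cv2.imwrite('pics/w4c.png',cv2.resize(s['frame'][220:420,200:440],None,fx=3,fy=3,interpolation=cv2.INTER_CUBIC))
s=snap('scene','s4.png'); x0,y0=270,240
cv2.imwrite('pics/s4c.png',cv2.resize(s['frame'][y0:y0+70,x0:x0+90],None,fx=8,fy=8,interpolation=cv2.INTER_CUBIC))
E
```

```text
pos [0.6081 0.0151 0.0334] rot [-1.8000e+02 -3.0000e-02 -1.7546e+02] f [-0.2 -0.   0.8] open 0.304 t 4.4 j [  16.   26.   -0.   -0.  -63. -102.]
shift mm [  0.1  -1.3 -10.6] rz 0.3
```

View pics/w4c.png

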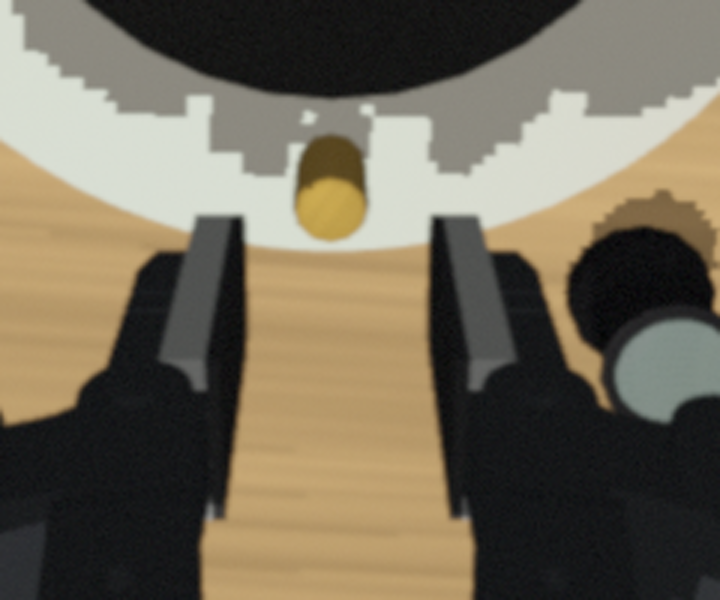

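View pics/s4c.png

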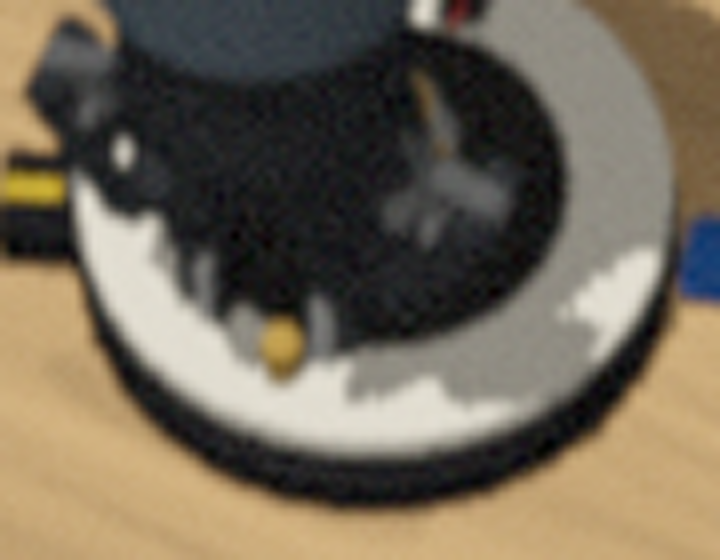

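Emit:
servo_tool:
  plan:
    - [[0.024,0,-0.001,0.002,0,0,0],[0.024,0,-0.001,0.004,0,0,0],[0.024,0,-0.001,0.006,0,0,0],[0.024,0,-0.001,0.008,0,0,0],[0.024,0,-0.001,0.008,0,0,0]]

```text
clock: 5.12
position: [0.6082, 0.0141, 0.0254]
ee_rot: [-180.0, -0.0, -175.5]
wrist_force: [-0.1, 0.8, -0.7]
opening: 0.28
```

```bash
python3 - <<'E'
from h import *
arc(4.2,.044)
s=snap('wrist','w5.png'); 
cv2.imwrite('pics/w5c.png',cv2.resize(s['frame'][220:420,200:440],None,fx=3,fy=3,interpolation=cv2.INTER_CUBIC))
s=snap('scene','s5.png'); x0,y0=270,240
cv2.imwrite('pics/s5c.png',cv2.resize(s['frame'][y0:y0+70,x0:x0+90],None,fx=8,fy=8,interpolation=cv2.INTER_CUBIC))
E
```

```text
pos [0.6082 0.0141 0.0254] rot [-1.8000e+02 -3.0000e-02 -1.7546e+02] f [-0.1  0.8 -0.7] open 0.28 t 5.125 j [  16.   27.   -1.   -0.  -62. -101.]
shift mm [  0.2  -0.3 -18.6] rz 0.3
```

View pics/w5c.png

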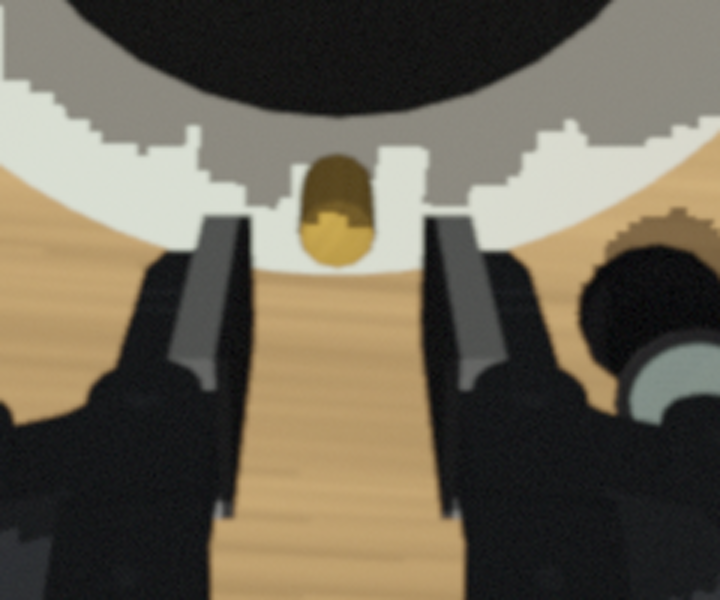

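View pics/s5c.png

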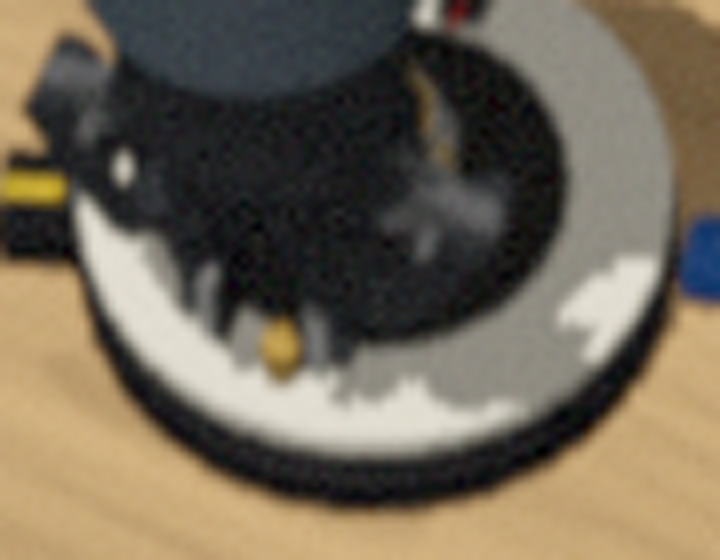

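```bash
python3 - <<'E'
from h import *
w=load('w5.png');s=load('s5.png')
def tri(a,b):
    o1,o2=np.array(w['xyz']),np.array(s['xyz']); d1,d2=ray(w,*a),ray(s,*b)
    t=np.linalg.lstsq(np.c_[d1,-d2],o2-o1,rcond=None)[0]; p,q=o1+t[0]*d1,o2+t[1]*d2; print(np.round((p+q)/2,4),'gap',np.linalg.norm(p-q))
tri((349,292),(309.9,284.9)); tri((275,292),(296,281.9))
tri((312.3,297),(305.1,282.3))
P=arm.sense()['position']
for z in (.03,.04,.05,.055,.06):
  for x in (-.011,0,.011): print(z,x,proj(w,(P[0]-x,P[1]+.012,z)),proj(s,(P[0]-x,P[1]+.012,z)))
E
```

```text
[0.605  0.0288 0.0574] gap 0.006079923622851653
[ 0.61   -0.0043  0.0521] gap 0.004824587755534193
[0.6063 0.0147 0.0602] gap 0.0009934492138337885
0.03 -0.011 [330.78584958 293.23589   ] [307.53011544 295.73163972]
0.03 0 [332.82251301 274.47287026] [309.77956599 291.8606463 ]
0.03 0.011 [334.93360024 254.99965378] [312.01012559 288.02211425]
0.04 -0.011 [331.72980724 302.62681595] [307.42006105 293.53641872]
0.04 0 [333.8891495  283.09791678] [309.68404621 289.65052042]
0.04 0.011 [336.13163115 262.78868995] [311.92889753 285.79741881]
0.05 -0.011 [332.77193537 312.99809735] [307.30862142 291.31344558]
0.05 0 [335.06923966 292.64352472] [309.58732936 287.41257708]
0.05 0.011 [337.4600094  271.42778081] [311.84665588 283.54484546]
0.055 -0.011 [333.33469379 318.60030528] [307.25237398 290.1913877 ]
0.055 0 [335.70760943 297.80860414] [309.53851502 286.28300995]
0.055 0.011 [338.17988317 276.11061363] [311.80514904 282.40794103]
0.06 -0.011 [333.92827353 324.5105743 ] [307.19577034 289.06219301]
0.06 0 [336.3817915  303.26449899] [309.48939291 285.14629013]
0.06 0.011 [338.94112972 281.0634548 ] [311.76338164 281.26386927]
```

Emit:
servo_tool:
  plan:
    - [[0.018,-0.002,0,0.002,0,0,0],[0.018,-0.003,0,0.004,0,0,0],[0.018,-0.003,0,0.004,0,0,0],[0.018,-0.003,0,0.004,0,0,0]]

```text
clock: 5.72
position: [0.6114, 0.0144, 0.0217]
ee_rot: [-180.0, -0.0, -175.5]
wrist_force: [0.1, -0.5, 0.1]
opening: 0.21
```

```bash
python3 - <<'E'
from h import *
arc(4.2,.022)
for phi in (14,): arc(phi,.0215,r=.071)
s=snap('wrist','w6.png'); 
cv2.imwrite('pics/w6c.png',cv2.resize(s['frame'][220:420,200:440],None,fx=3,fy=3,interpolation=cv2.INTER_CUBIC))
E
```

```text
pos [0.6114 0.0144 0.0217] rot [-180.     -0.   -175.45] f [ 0.1 -0.5  0.1] open 0.21 t 5.725 j [  16.   27.   -1.    0.  -62. -101.]
shift mm [ 3.3 -0.3 -0.3] rz 0.3
pos [0.6114 0.0144 0.0217] rot [-180.     -0.   -175.45] f [ 0.1 -0.5  0.1] open 0.21 t 5.725 j [  16.   27.   -1.    0.  -62. -101.]
shift mm [ 1.3 11.7  0.2] rz -9.5
```

View pics/w6c.png

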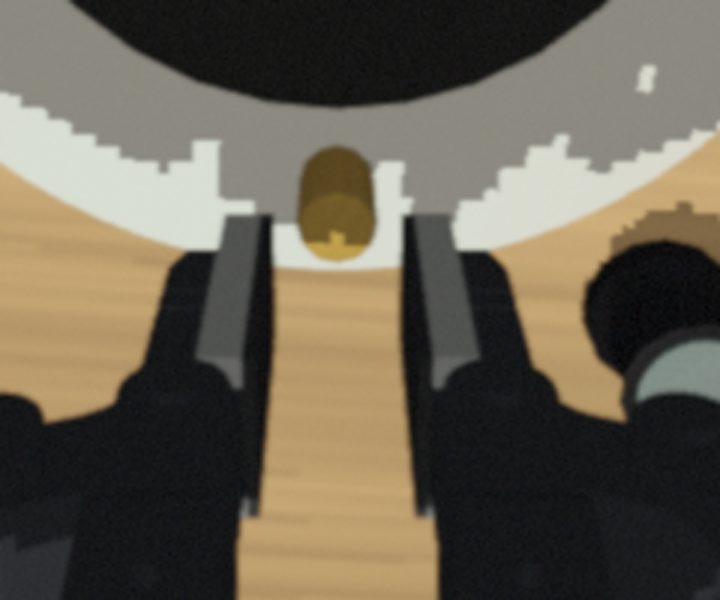

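```bash
python3 - <<'E'
from h import *
w=load('w5.png');s=load('s5.png')
for uv in ((344,292),(352,292),(280,292),(270,292),(358,339),(344,390)):
    for dep in (.14,.152,.165):
        p=np.array(w['xyz'])+dep*ray(w,*uv); print(uv,dep,np.round(p,4),(proj(s,p)-[270,240])*8)
print(arm.sense()['position'])
E
```

```text
(344, 292) 0.14 [0.5909 0.0258 0.0825] [342.42892766 269.12641341]
(344, 292) 0.152 [0.5964 0.0273 0.0718] [338.69326806 307.11616996]
(344, 292) 0.165 [0.6025 0.0289 0.0602] [334.68280014 347.90141962]
(352, 292) 0.14 [0.5906 0.0288 0.0825] [352.5819109 272.6144991]
(352, 292) 0.152 [0.5962 0.0305 0.0718] [349.66718974 310.90753115]
(352, 292) 0.165 [0.6022 0.0324 0.0602] [346.53780209 352.02181531]
(280, 292) 0.14 [0.5928 0.0019 0.0825] [261.58355152 241.38692757]
(280, 292) 0.152 [0.5985 0.0014 0.0718] [251.34270433 276.97564079]
(280, 292) 0.165 [0.6047 0.0008 0.0601] [240.3557381  315.15768662]
(270, 292) 0.14 [ 0.5931 -0.0018  0.0825] [249.00114719 237.07532768]
(270, 292) 0.152 [ 0.5989 -0.0027  0.0718] [237.75292803 272.29256672]
(270, 292) 0.165 [ 0.6051 -0.0036  0.0601] [225.68644437 310.07214478]
(358, 339) 0.14 [0.6071 0.0324 0.0883] [336.55616651 313.59509215]
(358, 339) 0.152 [0.614  0.0344 0.078 ] [332.29261026 355.70320817]
(358, 339) 0.165 [0.6216 0.0366 0.0669] [327.70661467 400.99683527]
(344, 390) 0.14 [0.6256 0.0286 0.0945] [292.07124844 350.00799935]
(344, 390) 0.152 [0.6341 0.0304 0.0848] [284.06725987 395.62747233]
(344, 390) 0.165 [0.6434 0.0322 0.0743] [275.44218317 444.78776716]
[0.61141702 0.01434473 0.02172466]
```

Emit:
servo_tool:
  plan:
    - [[0.022,0,0,0.003,0,0,0],[0.022,0,0,0.006,0,0,0],[0.022,0,0,0.009,0,0,0],[0.022,0,0,0.009,0,0,0]]

```text
clock: 6.28
position: [0.6111, 0.0143, 0.0123]
ee_rot: [-180.0, -0.0, -175.5]
wrist_force: [-0.1, 0.4, 0.3]
opening: 0.256
```

```bash
python3 - <<'E'
from h import *
arc(4.2,.022)
s=snap('wrist','w7.png'); 
cv2.imwrite('pics/w7c.png',cv2.resize(s['frame'][220:420,200:440],None,fx=3,fy=3,interpolation=cv2.INTER_CUBIC))
s=snap('scene','s7.png'); x0,y0=270,240
cv2.imwrite('pics/s7c.png',cv2.resize(s['frame'][y0:y0+70,x0:x0+90],None,fx=8,fy=8,interpolation=cv2.INTER_CUBIC))
E
```

```text
pos [0.6111 0.0143 0.0123] rot [-1.7999e+02 -4.0000e-02 -1.7546e+02] f [-0.1  0.4  0.3] open 0.256 t 6.275 j [  16.   28.   -2.   -0.  -61. -101.]
shift mm [ 3.  -0.3 -9.7] rz 0.3
```

View pics/w7c.png

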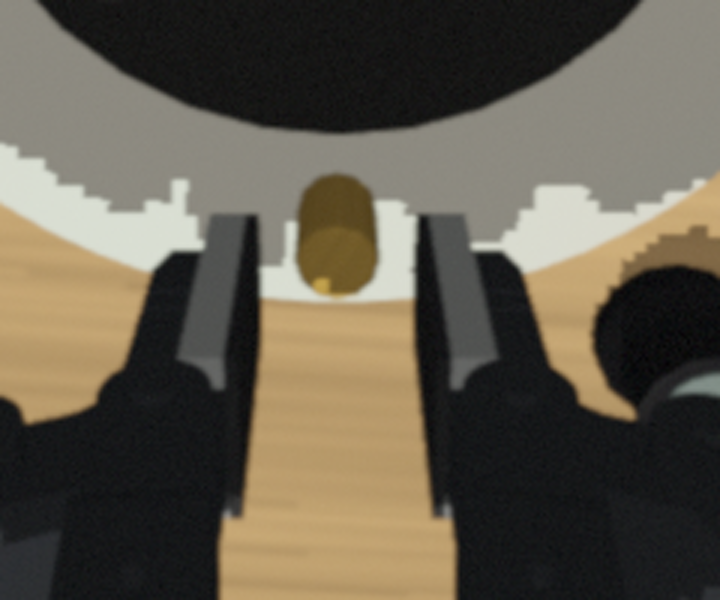

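View pics/s7c.png

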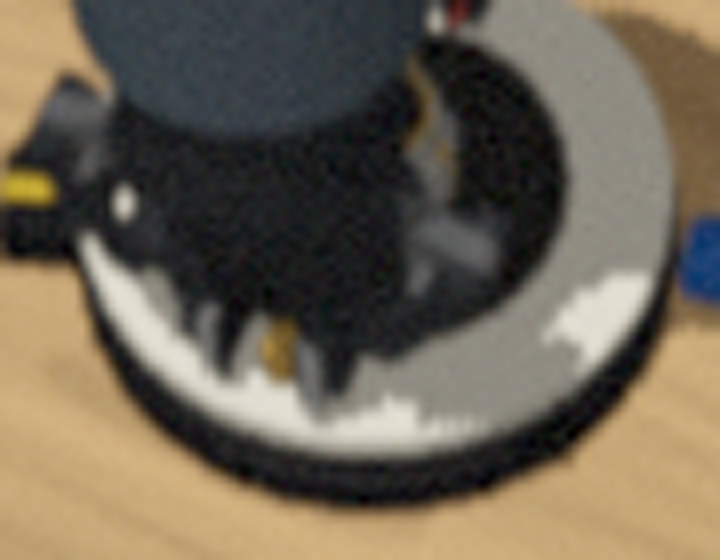

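```bash
python3 - <<'E'
from h import *
s=load('s7.png');w=load('w7.png'); P=arm.sense()['position']
for z in (.041,.046,.051,.056,.062):
  for sx in (-.011,.011): print(z,sx,[np.round((proj(s,(P[0]-sx,P[1]+y,z))-[270,240])*8) for y in (.011,.018,-.011,-.018)], np.round((proj(w,(P[0]-sx,P[1]+.011,z))-[200,220])*3))
E
```

```text
0.041 -0.011 [array([292., 434.]), array([314., 444.]), array([222., 403.]), array([199., 393.])] [394. 293.]
0.041 0.011 [array([328., 372.]), array([350., 382.]), array([258., 342.]), array([236., 332.])] [408. 166.]
0.046 -0.011 [array([291., 425.]), array([314., 435.]), array([221., 394.]), array([199., 384.])] [395. 311.]
0.046 0.011 [array([328., 363.]), array([350., 373.]), array([258., 332.]), array([235., 323.])] [410. 181.]
0.051 -0.011 [array([291., 416.]), array([314., 426.]), array([220., 385.]), array([198., 375.])] [397. 329.]
0.051 0.011 [array([327., 354.]), array([350., 364.]), array([257., 323.]), array([235., 314.])] [412. 196.]
0.056 -0.011 [array([290., 407.]), array([313., 417.]), array([219., 376.]), array([197., 366.])] [399. 349.]
0.056 0.011 [array([327., 345.]), array([350., 354.]), array([256., 314.]), array([234., 305.])] [414. 213.]
0.062 -0.011 [array([290., 396.]), array([313., 406.]), array([219., 365.]), array([196., 355.])] [401. 374.]
0.062 0.011 [array([327., 334.]), array([349., 344.]), array([256., 303.]), array([233., 294.])] [417. 234.]
```

Emit:
servo_tool:
  plan:
    - [[0.022,0,0,0.003,0,0,0],[0.022,0,0,0.006,0,0,0],[0.022,0,0,0.008,0,0,0],[0.018,0,0,0.008,0,0,0],[0.018,0,0,0.008,0,0,0]]

```text
clock: 7.0
position: [0.6115, 0.0144, 0.0048]
ee_rot: [-180.0, 0.0, -175.5]
wrist_force: [0.4, 0.7, -0.4]
opening: 0.209
```

```bash
python3 - <<'E'
from h import *
for phi in (14,24,34,44,54): arc(phi,.004,r=.071)
E
```

```text
pos [0.6115 0.0144 0.0048] rot [-1.8000e+02  1.0000e-02 -1.7545e+02] f [ 0.4  0.7 -0.4] open 0.209 t 7.0 j [  16.   28.   -2.    0.  -60. -101.]
shift mm [ 1.4 11.7  0.8] rz -9.5
pos [0.6115 0.0144 0.0048] rot [-1.8000e+02  1.0000e-02 -1.7545e+02] f [ 0.4  0.7 -0.4] open 0.209 t 7.0 j [  16.   28.   -2.    0.  -60. -101.]
shift mm [ 4.5 23.7  0.8] rz -19.5
pos [0.6115 0.0144 0.0048] rot [-1.8000e+02  1.0000e-02 -1.7545e+02] f [ 0.4  0.7 -0.4] open 0.209 t 7.0 j [  16.   28.   -2.    0.  -60. -101.]
shift mm [ 9.6 35.   0.8] rz -29.5
pos [0.6115 0.0144 0.0048] rot [-1.8000e+02  1.0000e-02 -1.7545e+02] f [ 0.4  0.7 -0.4] open 0.209 t 7.0 j [  16.   28.   -2.    0.  -60. -101.]
shift mm [16.6 45.2  0.8] rz -39.5
pos [0.6115 0.0144 0.0048] rot [-1.8000e+02  1.0000e-02 -1.7545e+02] f [ 0.4  0.7 -0.4] open 0.209 t 7.0 j [  16.   28.   -2.    0.  -60. -101.]
shift mm [25.3 54.   0.8] rz -49.5
```

Emit:
servo_tool:
  plan:
    - [[0.018,0.0005,0.0057,0,0,0,-4.5],[0.018,0.0014,0.0117,0,0,0,-9.5],[0.018,0.0027,0.0178,0,0,0,-14.5],[0.018,0.0045,0.0237,0,0,0,-19.5],[0.018,0.0069,0.0295,0,0,0,-24.5]]

```text
clock: 7.62
position: [0.6026, 0.0433, 0.0049]
ee_rot: [-180.0, 0.0, -150.8]
wrist_force: [0.8, -0.9, -0.4]
opening: 0.208
```

```bash
python3 - <<'E'
from h import *
for phi in (34,39,44,49,54): arc(phi,.004,r=.071)
s=snap('wrist','w8.png'); 
E
```

```text
pos [0.6026 0.0433 0.0049] rot [-1.7996e+02  5.0000e-02 -1.5078e+02] f [ 0.8 -0.9 -0.4] open 0.208 t 7.625 j [ 19.  27.  -3.   0. -59. -80.]
shift mm [0.5 6.3 0.9] rz -4.8
pos [0.6026 0.0433 0.0049] rot [-1.7996e+02  5.0000e-02 -1.5078e+02] f [ 0.8 -0.9 -0.4] open 0.208 t 7.625 j [ 19.  27.  -3.   0. -59. -80.]
shift mm [ 1.3 12.4  0.9] rz -9.8
pos [0.6026 0.0433 0.0049] rot [-1.7996e+02  5.0000e-02 -1.5078e+02] f [ 0.8 -0.9 -0.4] open 0.208 t 7.625 j [ 19.  27.  -3.   0. -59. -80.]
shift mm [ 2.6 18.5  0.9] rz -14.8
pos [0.6026 0.0433 0.0049] rot [-1.7996e+02  5.0000e-02 -1.5078e+02] f [ 0.8 -0.9 -0.4] open 0.208 t 7.625 j [ 19.  27.  -3.   0. -59. -80.]
shift mm [ 4.4 24.4  0.9] rz -19.8
pos [0.6026 0.0433 0.0049] rot [-1.7996e+02  5.0000e-02 -1.5078e+02] f [ 0.8 -0.9 -0.4] open 0.208 t 7.625 j [ 19.  27.  -3.   0. -59. -80.]
shift mm [ 6.8 30.1  0.9] rz -24.8
```

View pics/w8.png

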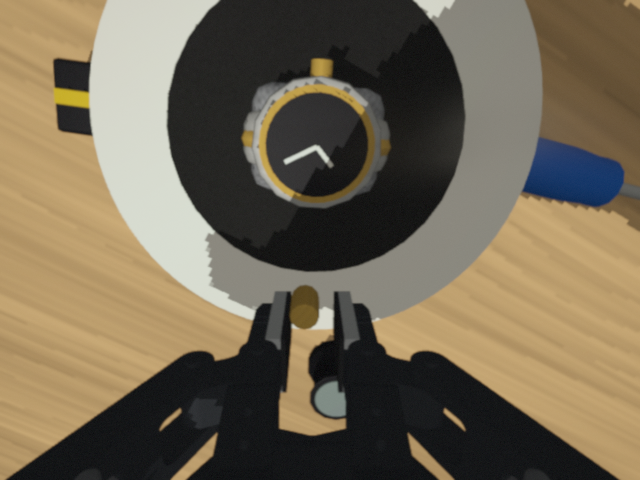

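Emit:
servo_tool:
  plan:
    - [[0.018,0.0005,0.0063,0,0,0,-4.8],[0.018,0.0013,0.0124,0,0,0,-9.8],[0.018,0.0026,0.0185,0,0,0,-14.8],[0.018,0.0044,0.0244,0,0,0,-19.8],[0.018,0.0068,0.0301,0,0,0,-24.8]]

```text
clock: 8.3
position: [0.5824, 0.0665, 0.0051]
ee_rot: [-179.9, 0.1, -126.1]
wrist_force: [1.9, 0.7, -0.0]
opening: 0.213
```

```bash
python3 - <<'E'
from h import *
for phi in (59,79): arc(phi,.004,r=.071)
E
```

```text
pos [0.5824 0.0665 0.0051] rot [-1.7993e+02  7.0000e-02 -1.2606e+02] f [ 1.9  0.7 -0. ] open 0.213 t 8.3 j [ 22.  26.  -6.   0. -58. -58.]
shift mm [0.7 6.3 1.1] rz -5.1
pos [0.5824 0.0665 0.0051] rot [-1.7993e+02  7.0000e-02 -1.2606e+02] f [ 1.9  0.7 -0. ] open 0.213 t 8.3 j [ 22.  26.  -6.   0. -58. -58.]
shift mm [ 7.1 30.1  1.1] rz -25.1
```

Works; same motion again.

Emit:
servo_tool:
  plan:
    - [[0.018,0.0007,0.0063,0.0005,0,0,-5],[0.018,0.0015,0.0124,0.001,0,0,-10],[0.018,0.0028,0.0185,0.001,0,0,-15],[0.018,0.0046,0.0244,0.001,0,0,-20],[0.018,0.007,0.0301,0.001,0,0,-25]]

```text
clock: 8.93
position: [0.5541, 0.0787, 0.0043]
ee_rot: [-179.9, 0.1, -101.1]
wrist_force: [2.0, 0.7, 0.3]
opening: 0.213
```

```bash
python3 - <<'E'
from h import *
for phi in (84,104): arc(phi,.004,r=.071)
s=snap('wrist','w9.png'); 
E
```

```text
pos [0.5541 0.0787 0.0043] rot [-1.7989e+02  6.0000e-02 -1.0105e+02] f [2.  0.7 0.3] open 0.213 t 8.925 j [ 24.  23. -11.   0. -56. -35.]
shift mm [0.5 6.4 0.3] rz -5.1
pos [0.5541 0.0787 0.0043] rot [-1.7989e+02  6.0000e-02 -1.0105e+02] f [2.  0.7 0.3] open 0.213 t 8.925 j [ 24.  23. -11.   0. -56. -35.]
shift mm [ 6.9 30.2  0.2] rz -25.1
```

View pics/w9.png

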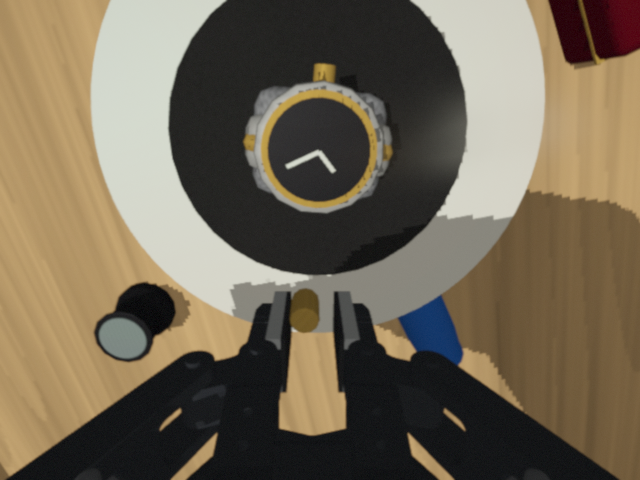

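Emit:
servo_tool:
  plan:
    - [[0.018,0.0005,0.0063,0,0,0,-5],[0.018,0.0013,0.0124,0,0,0,-10],[0.018,0.0026,0.0185,0,0,0,-15],[0.018,0.0044,0.0244,0,0,0,-20],[0.018,0.0068,0.0301,0,0,0,-25]]

```text
clock: 9.6
position: [0.523, 0.0779, 0.0041]
ee_rot: [-179.9, 0.0, -76.1]
wrist_force: [1.6, 1.6, -0.5]
opening: 0.21
```

```bash
python3 - <<'E'
from h import *
for phi in (107,110,113): arc(phi,.004,r=.071)
s=snap('wrist','w10.png'); t=snap('top','t10.png'); s2=snap('scene','s10.png')
cv2.imwrite('pics/t10c.png',cv2.resize(t['frame'][180:280,270:370],None,fx=6,fy=6,interpolation=cv2.INTER_CUBIC))
cv2.imwrite('pics/s10c.png',cv2.resize(s2['frame'][200:310,250:380],None,fx=5,fy=5,interpolation=cv2.INTER_CUBIC))
E
```

```text
pos [0.523  0.0779 0.0041] rot [-1.799e+02  3.000e-02 -7.613e+01] f [ 1.6  1.6 -0.5] open 0.21 t 9.6 j [ 25.  20. -15.  -0. -55. -12.]
shift mm [0.4 3.7 0.1] rz -3.1
pos [0.523  0.0779 0.0041] rot [-1.799e+02  3.000e-02 -7.613e+01] f [ 1.6  1.6 -0.5] open 0.21 t 9.6 j [ 25.  20. -15.  -0. -55. -12.]
shift mm [0.7 7.4 0.1] rz -6.1
pos [0.523  0.0779 0.0041] rot [-1.799e+02  3.000e-02 -7.613e+01] f [ 1.6  1.6 -0.5] open 0.21 t 9.6 j [ 25.  20. -15.  -0. -55. -12.]
shift mm [ 1.1 11.1  0.1] rz -9.1
```

View pics/w10.png

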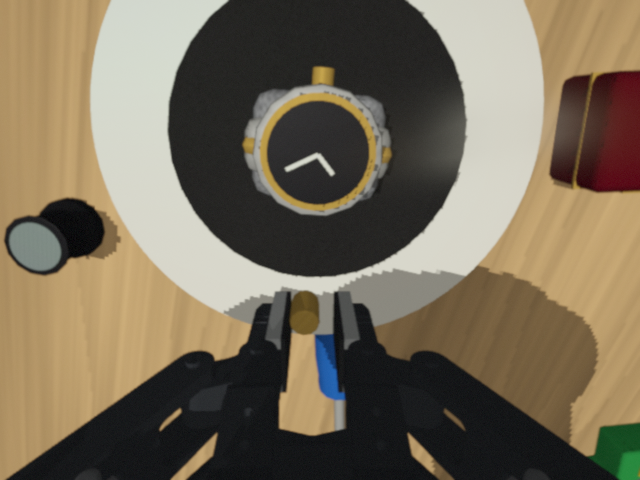

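View pics/t10c.png

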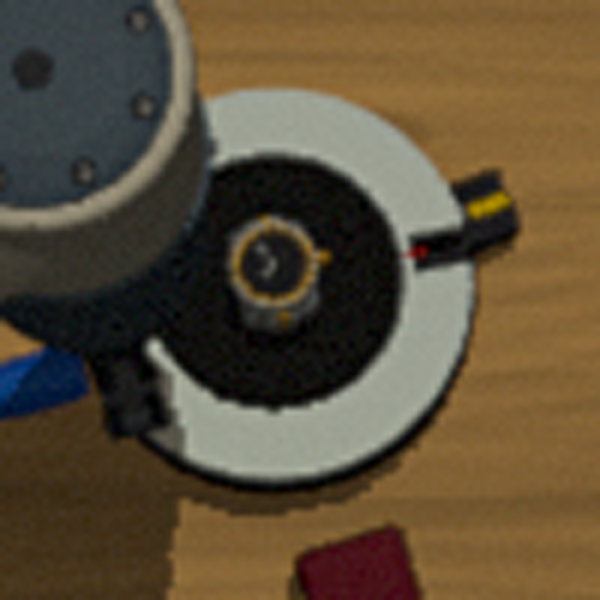

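View pics/s10c.png

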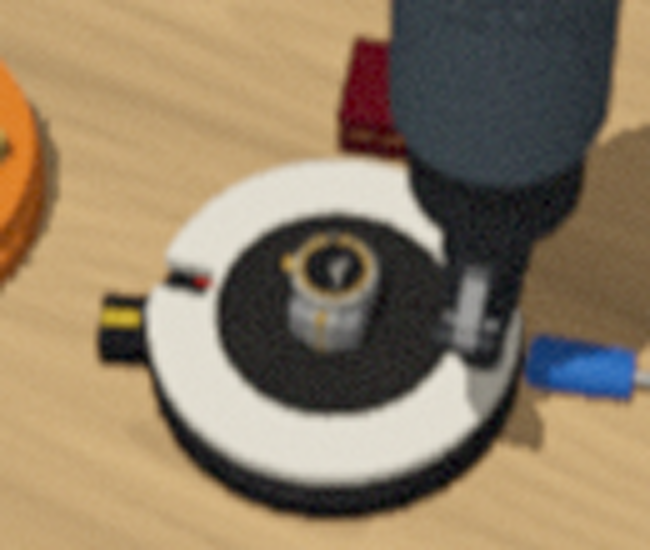

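```bash
python3 - <<'E'
from h import *
a=lambda p,c:np.degrees(np.arctan2(p[1]-c[1],p[0]-c[0]))
t=load('t10.png'); s=load('s10.png'); w=load('w10.png')
ct=np.array([.5407,.0091]); cs=np.array([.5394,.0082])
g=lambda x,y,z:pix(t,270+(x+.5)/6-.5,180+(y+.5)/6-.5,z)
for n,q in dict(red=(416,251,.041),notch=(440,248,.041),mark=(490,206,.022)).items():
    p=g(*q); print('top',n,p,a(p,ct),np.hypot(*(p[:2]-ct)))
g=lambda x,y,z:pix(s,250+(x+.5)/5-.5,200+(y+.5)/5-.5,z)
for n,q in dict(red=(203,282,.041),notch=(188,278,.041),mark=(121,318,.022)).items():
    p=g(*q); print('scene',n,p,a(p,cs),np.hypot(*(p[:2]-cs)))
p=pix(w,305,322,.059); print('stud w',p,a(p,C),np.hypot(*(p[:2]-C)))
E
```

```text
top red [ 0.55288152 -0.05219028  0.041     ] -78.75888307829257 0.06248909842798439
top notch [ 0.5540805  -0.06253598  0.041     ] -79.41994237209285 0.07287490232213649
top mark [ 0.57633128 -0.08582791  0.022     ] -69.42632872602105 0.10139475405965609
scene red [ 0.54969316 -0.05452665  0.041     ] -80.68107370444496 0.06356557127818697
scene notch [ 0.55082939 -0.06178734  0.041     ] -80.7250983925274 0.0709144428468812
scene mark [ 0.57382496 -0.08596714  0.022     ] -69.9189540402601 0.10026229431533383
stud w [0.5275495  0.07635042 0.059     ] 100.68911766706988 0.06874324798314656
```

Emit:
servo_tool:
  plan:
    - [[0.018,0.0004,0.0049,0,0,0,-4],[0.018,0.001,0.0098,0,0,0,-8],[0.018,0.001,0.0098,0,0,0,-8]]

```text
clock: 10.12
position: [0.5132, 0.0741, 0.0038]
ee_rot: [180.0, -0.0, -68.3]
wrist_force: [0.1, 0.9, -0.0]
opening: 0.21
```

```bash
python3 - <<'E'
from h import *
arc(114,.004,r=.071)
t=snap('top','t11.png'); s2=snap('scene','s11.png')
cv2.imwrite('pics/t11c.png',cv2.resize(t['frame'][200:240,310:365],None,fx=14,fy=14,interpolation=cv2.INTER_CUBIC))
cv2.imwrite('pics/s11c.png',cv2.resize(s2['frame'][240:290,260:320],None,fx=12,fy=12,interpolation=cv2.INTER_CUBIC))
s=snap('wrist','w11.png')
E
```

```text
pos [0.5132 0.0741 0.0038] rot [180.    -0.   -68.33] f [ 0.1  0.9 -0. ] open 0.21 t 10.125 j [ 26.  19. -17.   0. -54.  -4.]
shift mm [-0.2  1.8 -0.2] rz -2.3
```

View pics/t11c.png

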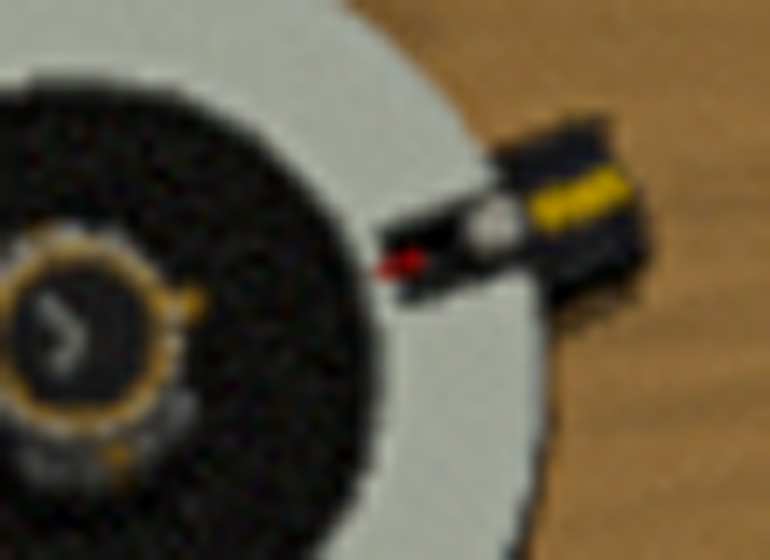

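View pics/s11c.png

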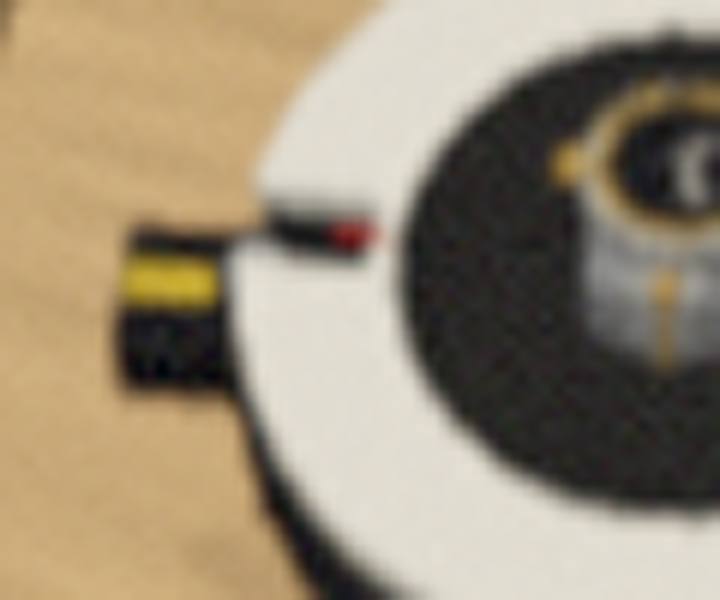

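View pics/w11.png

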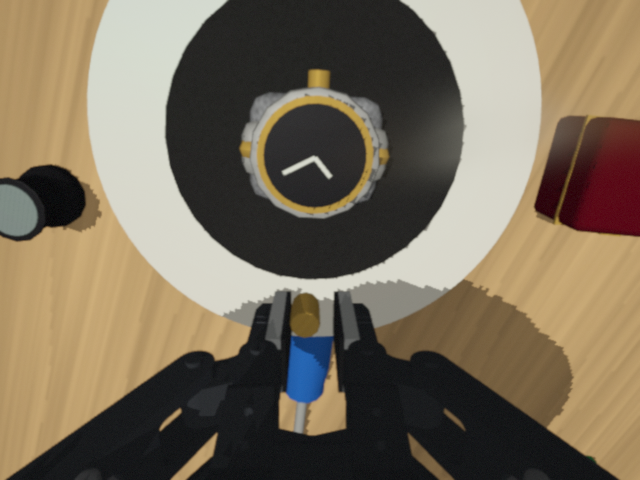

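```bash
python3 - <<'E'
from h import *
a=lambda p,c:np.degrees(np.arctan2(p[1]-c[1],p[0]-c[0]))
t=load('t11.png'); s=load('s11.png'); w=load('w11.png')
ct=np.array([.5407,.0091]); cs=np.array([.5394,.0082])
g=lambda x,y,z:pix(t,310+(x+.5)/14-.5,200+(y+.5)/14-.5,z)
for n,q in dict(red=(404,263,.041),nin=(395,267,.041),up=(485,190,.041),lo=(530,265,.041),ni=(440,248,.041),pin=(495,220,.0325),mark=(583,198,.022)).items():
    p=g(*q); print('top',n,p,a(p,ct),np.hypot(*(p[:2]-ct)))
g=lambda x,y,z:pix(s,260+(x+.5)/12-.5,240+(y+.5)/12-.5,z)
for n,q in dict(red=(352,234,.041),up=(262,190,.041),lo=(232,245,.041),mark=(170,283,.022)).items():
    p=g(*q); print('scene',n,p,a(p,cs),np.hypot(*(p[:2]-cs)))
p=pix(w,305,325,.059); print('stud w',p,a(p,C),np.hypot(*(p[:2]-C)))
E
```

```text
top red [ 0.56104109 -0.05099133  0.041     ] -71.29889212166124 0.06344074395649116
top nin [ 0.56030714 -0.04931734  0.041     ] -71.44623785883776 0.06162001345847881
top up [ 0.57463581 -0.06621957  0.041     ] -65.74569110152929 0.08261159884021341
top lo [ 0.56040586 -0.07422829  0.041     ] -76.69486385062174 0.08562665927501058
top ni [ 0.56379028 -0.05768734  0.041     ] -70.92828242596624 0.07066618587162865
top pin [ 0.57073759 -0.0684463   0.0325    ] -68.82610169521479 0.08316060106274367
top mark [ 0.57697191 -0.08565518  0.022     ] -69.0533490825134 0.10146031944311348
scene red [ 0.55838412 -0.05332375  0.041     ] -72.85156980031594 0.06438609331252003
scene up [ 0.55722314 -0.07363487  0.041     ] -77.71320201128401 0.08375326929687701
scene lo [ 0.57078082 -0.07276277  0.041     ] -68.81388053359125 0.08683159276550668
scene mark [ 0.57373948 -0.08625904  0.022     ] -70.02185497931833 0.10050726735525249
stud w [0.51771063 0.07402489 0.059     ] 109.10252695687375 0.06902583762768123
```

Emit:
servo_tool:
  plan:
    - [[0.018,0,0.0015,0,0,0,-1.2],[0.018,0,0.0028,0,0,0,-2.3],[0.018,0,0.0028,0,0,0,-2.3]]

```text
clock: 10.65
position: [0.5104, 0.0731, 0.0037]
ee_rot: [180.0, -0.0, -65.9]
wrist_force: [0.6, 0.1, 1.1]
opening: 0.21
```

```bash
python3 - <<'E'
from h import *
arc(114,.004,r=.071)
t=snap('top','t12.png'); s2=snap('scene','s12.png')
cv2.imwrite('pics/t12c.png',cv2.resize(t['frame'][200:240,310:365],None,fx=14,fy=14,interpolation=cv2.INTER_CUBIC))
cv2.imwrite('pics/s12c.png',cv2.resize(s2['frame'][240:290,260:320],None,fx=12,fy=12,interpolation=cv2.INTER_CUBIC))
s=snap('wrist','w12.png')
cv2.imwrite('pics/w12c.png',cv2.resize(s['frame'][220:420,200:440],None,fx=3,fy=3,interpolation=cv2.INTER_CUBIC))
E
```

```text
pos [0.5104 0.0731 0.0037] rot [180.    -0.   -65.85] f [0.6 0.1 1.1] open 0.21 t 10.65 j [ 26.  19. -17.   0. -54.  -1.]
shift mm [-0.1 -1.2 -0.3] rz 0.1
```

View pics/t12c.png

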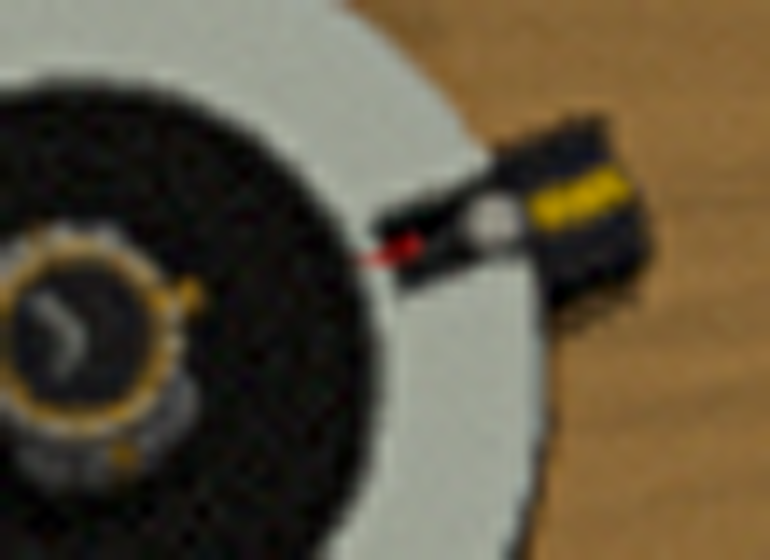

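View pics/s12c.png

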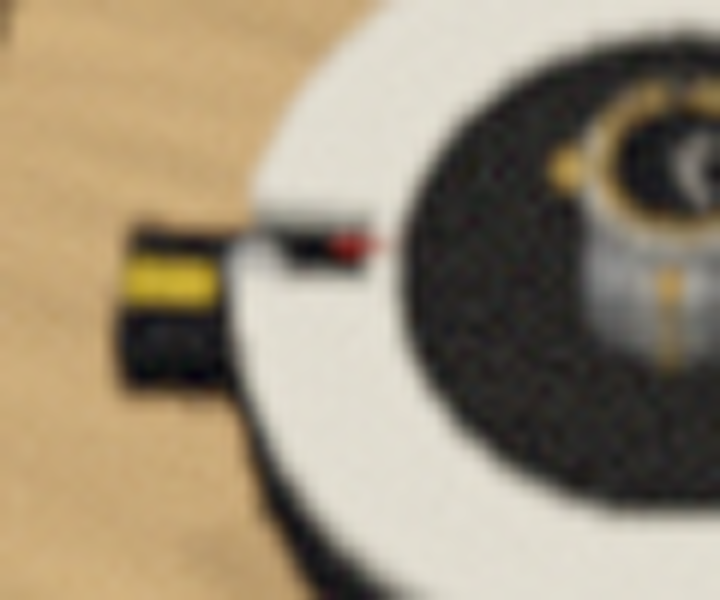

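View pics/w12c.png

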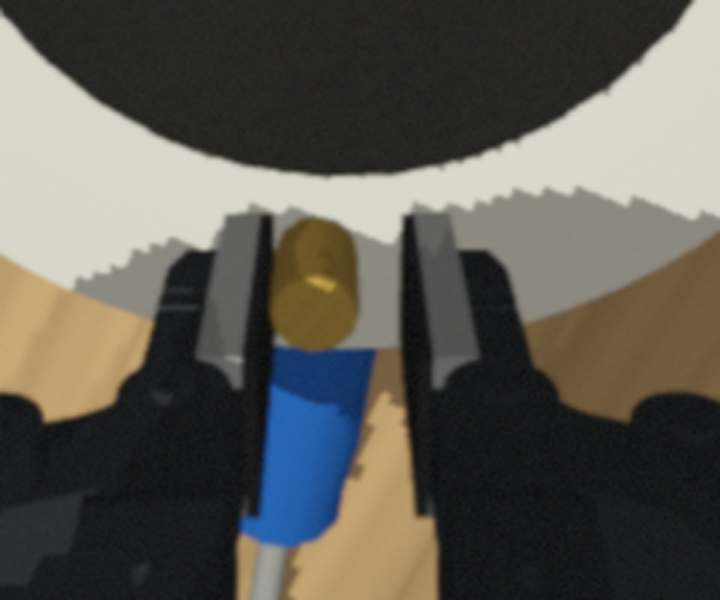

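```bash
python3 - <<'E'
from h import *
a=lambda p,c:np.degrees(np.arctan2(p[1]-c[1],p[0]-c[0]))
t=load('t12.png'); s=load('s12.png'); w=load('w12.png')
ct=np.array([.5407,.0091])
g=lambda x,y,z:pix(t,310+(x+.5)/14-.5,200+(y+.5)/14-.5,z)
for n,q in dict(red=(403,247,.041),nin=(388,253,.041),up=(490,160,.041),lo=(530,258,.041),pin=(495,220,.0325),mark=(583,198,.022)).items():
    p=g(*q); print('top',n,p,a(p,ct),np.hypot(*(p[:2]-ct)))
for n,(im,x0,y0,f) in dict(t=(t,310,200,14),s=(s,260,240,12)).items():
  for ph in (-68,-69,-70,-71):
    r=np.radians(ph); c=ct if n=='t' else np.array([.5394,.0082])
    print(n,ph,'pin',(proj(im,(*(c+.083*np.array([np.cos(r),np.sin(r)])),.0325))-[x0,y0]+.5)*f,'mark',(proj(im,(*(c+.1*np.array([np.cos(r),np.sin(r)])),.022))-[x0,y0]+.5)*f)
p=pix(w,304.5,324,.059); print('stud w',p,a(p,C),np.hypot(*(p[:2]-C)))
E
```

```text
top red [ 0.56405487 -0.05086323  0.041     ] -68.7197561897082 0.06435090635295045
top nin [ 0.56295619 -0.04807464  0.041     ] -68.73068954031201 0.06135370795538725
top up [ 0.58029611 -0.06726278  0.041     ] -62.59207517192152 0.08601817376481524
top lo [ 0.56172311 -0.07425704  0.041     ] -75.84487954762992 0.08596724734893757
top pin [ 0.57073759 -0.0684463   0.0325    ] -68.82610169521479 0.08316060106274367
top mark [ 0.57697191 -0.08565518  0.022     ] -69.0533490825134 0.10146031944311348
t -68 pin [492.20821458 214.97996012] mark [572.49942872 192.41434613]
t -69 pin [495.21520453 222.0469808 ] mark [576.1076781  200.85057122]
t -70 pin [498.09722697 229.1656772 ] mark [579.56701819 209.34906417]
t -71 pin [500.85334658 236.33393076] mark [582.87631374 217.90730764]
s -68 pin [254.29742382 275.84008723] mark [170.5064428  299.11524572]
s -69 pin [255.24599449 269.48973453] mark [171.70154301 291.50103267]
s -70 pin [256.32347334 263.15728649] mark [173.05038853 283.91008114]
s -71 pin [257.52930426 256.84461615] mark [174.55224375 276.34461936]
stud w [0.51532088 0.07288907 0.059     ] 111.29366146934586 0.06878491635195384
```

Emit:
servo_tool:
  plan:
    - [[0.018,0,-0.0015,0,0,0,0],[0.018,0,-0.0028,0,0,0,0],[0.018,0,-0.0028,-0.008,0,0,0],[0.018,0,-0.0028,-0.02,0,0,0],[0.018,0,-0.0028,-0.03,0,0,0]]

```text
clock: 11.42
position: [0.5135, 0.0745, 0.035]
ee_rot: [-179.9, -0.0, -65.9]
wrist_force: [-0.6, 0.2, -0.0]
opening: 0.214
```

Emit:
servo_tool:
  plan:
    - [[0,0,0,0,0,0,0],[0,0,0,0,0,0,0],[0,0,0,0,0,0,0],[0,0,0,0,0,0,0]]
  newtons: 40

```text
clock: 11.92
position: [0.5128, 0.0742, 0.0333]
ee_rot: [180.0, 0.0, -65.9]
wrist_force: [-0.4, 0.1, 0.9]
opening: 0.001
```

```bash
python3 - <<'E'
from h import *
arc(111,.034,r=.068)
t=snap('top','t13.png')
cv2.imwrite('pics/t13c.png',cv2.resize(t['frame'][200:240,310:365],None,fx=14,fy=14,interpolation=cv2.INTER_CUBIC))
s=snap('wrist','w13.png')
s2=snap('scene','s13.png')
cv2.imwrite('pics/s13c.png',cv2.resize(s2['frame'][220:300,300:400],None,fx=7,fy=7,interpolation=cv2.INTER_CUBIC))
E
```

```text
pos [0.5128 0.0742 0.0333] rot [179.96   0.   -65.85] f [-0.4  0.1  0.9] open 0.001 t 11.925 j [ 26.  17. -15.  -0. -58.  -1.]
shift mm [ 3.1 -2.1 -0.7] rz 3.1
```

View pics/t13c.png

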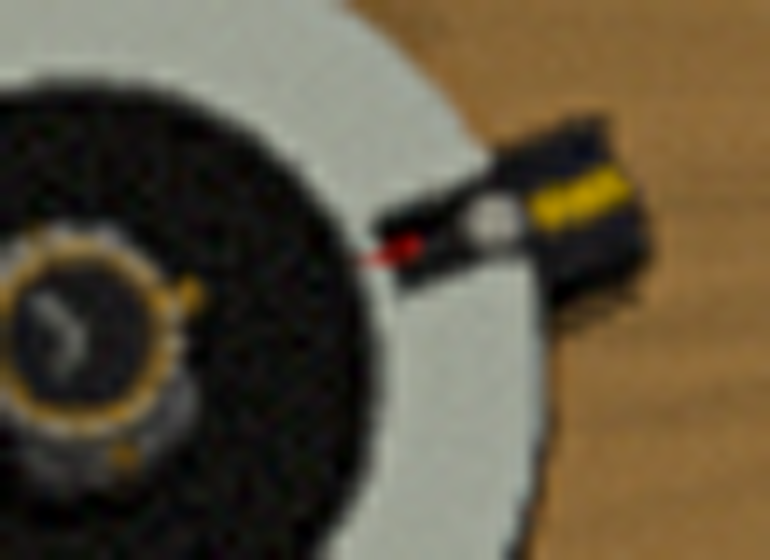

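View pics/w13.png

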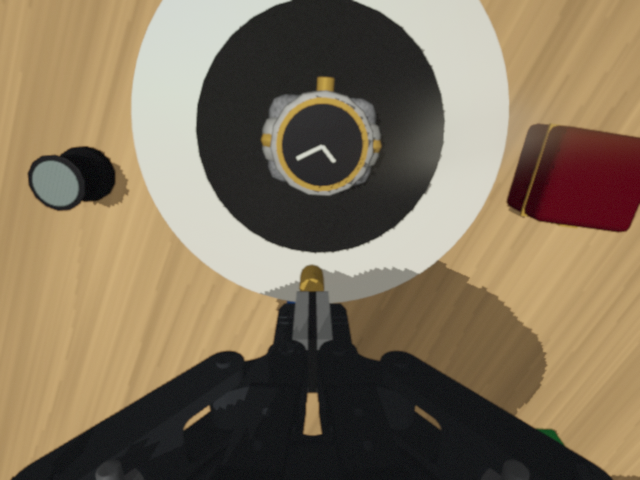

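View pics/s13c.png

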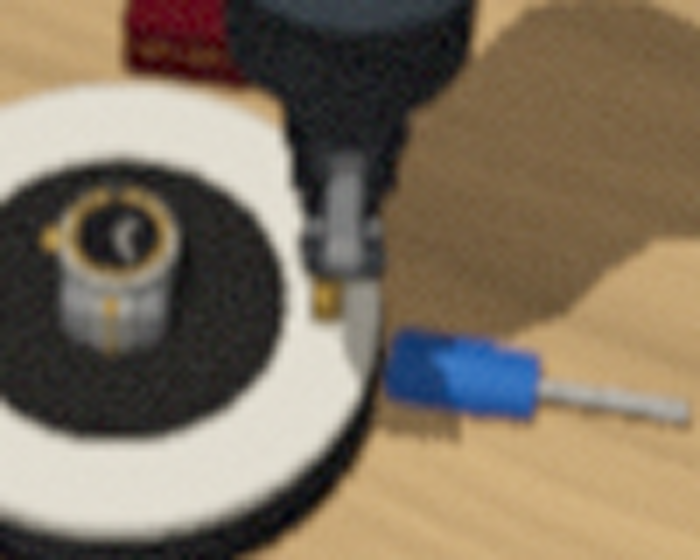

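Emit:
servo_tool:
  plan:
    - [[0,0.003,0,0.002,0,0,0],[0,0.003,0,0.004,0,0,0],[0,0.003,0,0.006,0,0,0],[0,0.003,0,0.006,0,0,0]]

```text
clock: 12.58
position: [0.5141, 0.0715, 0.0274]
ee_rot: [180.0, 0.0, -65.9]
wrist_force: [0.1, 0.7, 0.9]
opening: -0.0
```

Emit:
servo_tool:
  plan:
    - [[0,0,0,0.002,0,0,0],[0,0,0,0.004,0,0,0],[0,0,0,0.004,0,0,0]]

```text
clock: 12.95
position: [0.5141, 0.0715, 0.0235]
ee_rot: [180.0, 0.0, -65.9]
wrist_force: [-0.3, -0.4, 0.4]
opening: -0.0
```

```bash
python3 - <<'E'
from h import *
arc(111,.034,r=.068)
s=snap('wrist','w14.png')
s2=snap('scene','s14.png')
cv2.imwrite('pics/s14c.png',cv2.resize(s2['frame'][240:300,320:400],None,fx=9,fy=9,interpolation=cv2.INTER_CUBIC))
cv2.imwrite('pics/w14c.png',cv2.resize(s['frame'][220:420,200:440],None,fx=3,fy=3,interpolation=cv2.INTER_CUBIC))
E
```

```text
pos [0.5141 0.0715 0.0235] rot [179.97   0.   -65.85] f [-0.3 -0.4  0.4] open -0.0 t 12.95 j [ 25.  18. -15.  -0. -57.  -1.]
shift mm [  0.1  -2.  -10.5] rz 3.1
```

View pics/s14c.png

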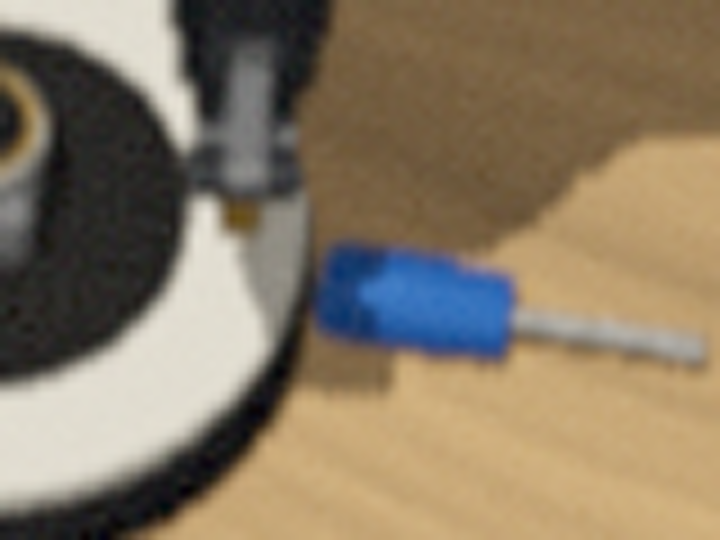

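View pics/w14c.png

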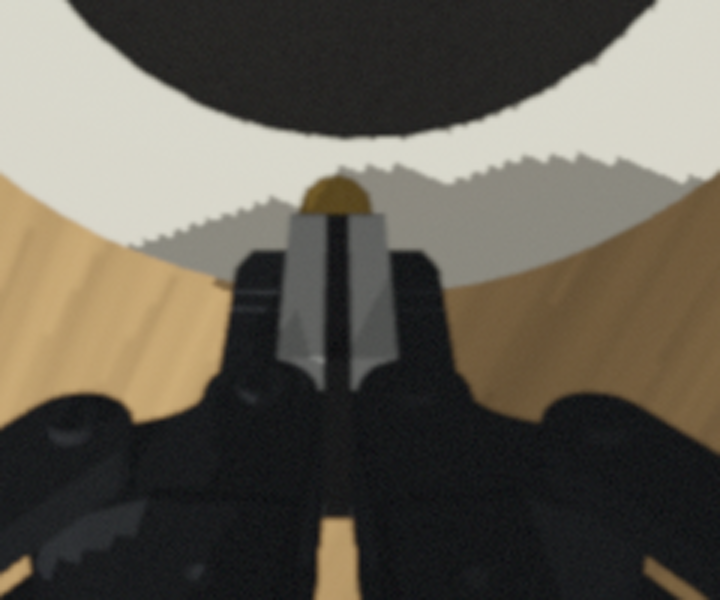

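Emit:
servo_tool:
  plan:
    - [[0,0,0,0.002,0,0,0],[0,0,0,0.004,0,0,0],[0,0,0,0.004,0,0,0]]

```text
clock: 13.42
position: [0.5142, 0.0715, 0.0196]
ee_rot: [180.0, -0.0, -65.9]
wrist_force: [-0.0, -0.4, -0.0]
opening: 0.001
```

Emit:
servo_tool:
  plan:
    - [[0,0,0,0.002,0,0,0],[0,0,0,0.003,0,0,0],[0,0,0,0.003,0,0,0]]

```text
clock: 13.8
position: [0.5145, 0.0718, 0.017]
ee_rot: [-180.0, 0.0, -65.8]
wrist_force: [-0.7, 1.9, 4.4]
opening: 0.0
```

Emit:
servo_tool:
  plan:
    - [[0,0,0,0.001,0,0,0],[0,0,0,0.002,0,0,0],[0,0,0,0.003,0,0,0],[0,0,0,0.003,0,0,0]]

```text
clock: 14.3
position: [0.5144, 0.0717, 0.0137]
ee_rot: [-180.0, 0.0, -65.9]
wrist_force: [-0.5, 2.4, 4.0]
opening: 0.003
```

Emit:
servo_tool:
  plan:
    - [[0,0,0,0.001,0,0,0],[0,0,0,0.002,0,0,0],[0,0,0,0.003,0,0,0],[0,0,0,0.003,0,0,0]]

```text
clock: 14.8
position: [0.5144, 0.0717, 0.0107]
ee_rot: [-180.0, 0.0, -65.8]
wrist_force: [-0.3, 3.1, 4.3]
opening: 0.0
```

Emit:
servo_tool:
  plan:
    - [[0,0,0,0.001,0,0,0],[0,0,0,0.002,0,0,0],[0,0,0,0.002,0,0,0]]

```text
clock: 15.18
position: [0.515, 0.0723, 0.0097]
ee_rot: [-179.9, 0.0, -65.8]
wrist_force: [-3.5, 5.4, 11.2]
opening: 0.001
```

Emit:
servo_tool:
  plan:
    - [[0,0,0,0.001,0,0,0],[0,0,0,0.002,0,0,0],[0,0,0,0.002,0,0,0],[0,0,0,0.002,0,0,0]]

```text
clock: 15.68
position: [0.5162, 0.0729, 0.0088]
ee_rot: [-179.7, 0.0, -65.8]
wrist_force: [-3.7, 6.1, 15.5]
opening: -0.001
```

Emit:
servo_tool:
  plan:
    - [[0,0,0,-0.002,0,0,0],[0,0,0,-0.01,0,0,0],[0,0,0,-0.03,0,0,0],[0,0,0,-0.06,0,0,0],[0,-0.02,0,-0.1,0,0,0]]

```text
clock: 16.3
position: [0.5045, 0.0882, 0.1059]
ee_rot: [179.7, -0.0, -66.0]
wrist_force: [1.1, 0.5, 0.3]
opening: 0.003
```

Emit:
servo_tool:
  plan:
    - [[0,-0.05,0,-0.03,0,0,0],[0,-0.1,0,-0.05,0,0,0],[0,-0.1,0,-0.05,0,0,0]]

```text
clock: 16.68
position: [0.4645, 0.1831, 0.1577]
ee_rot: [-179.9, 0.0, -65.6]
wrist_force: [0.4, -0.3, -0.3]
opening: -0.003
```

```bash
python3 - <<'E'
from h import *
arc(111,.034,r=.068)
t=snap('top','t15.png'); s2=snap('scene','s15.png')
cv2.imwrite('pics/t15c.png',cv2.resize(t['frame'][200:240,310:365],None,fx=14,fy=14,interpolation=cv2.INTER_CUBIC))
a=s2['frame'][230:310,255:375]; b=load('s12.png')['frame'][230:310,255:375]
cv2.imwrite('pics/s15c.png',cv2.resize(np.vstack([b[:, :],a]),None,fx=3.7,fy=3.7,interpolation=cv2.INTER_CUBIC))
E
```

```text
pos [0.4645 0.1831 0.1577] rot [-1.7992e+02  1.0000e-02 -6.5650e+01] f [ 0.4 -0.3 -0.3] open -0.003 t 16.675 j [ 40.  10.  -5.   0. -75. -15.]
shift mm [122.2  -1.  123.7] rz 3.4
```

View pics/t15c.png

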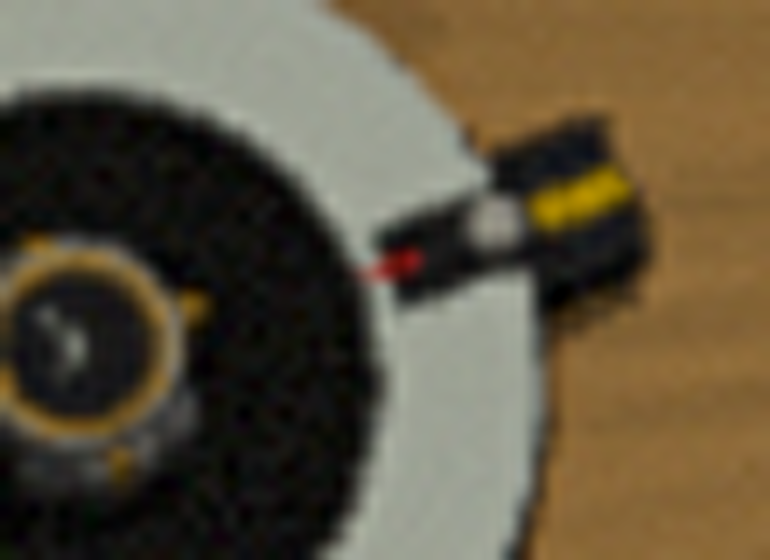

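View pics/s15c.png

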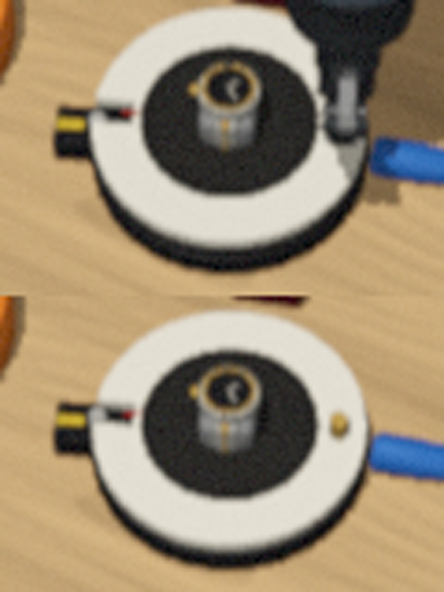

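View pics/t15.png

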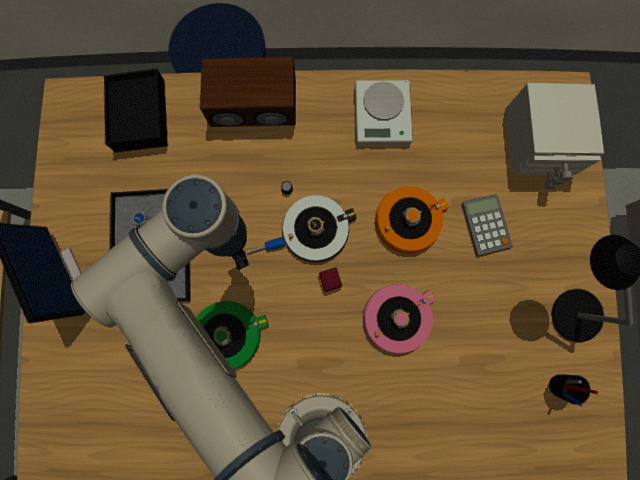

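```bash
python3 - <<'E'
from h import *
for n,a0,b0,box,c in (('s','s12','s15',(245,225,292,292),(.5394,.0082)),('t','t13','t15',(200,300,240,340),(.5407,.0091))):
    A,B=load(a0+'.png'),load(b0+'.png'); 
    if n=='s': y0,x0,y1,x1=243,300,287,332
    else: y0,x0,y1,x1=212,300,240,330
    f=lambda s:cv2.cvtColor(s['frame'],cv2.COLOR_BGR2GRAY).astype(np.float32)
    T=cv2.resize(f(A)[y0+4:y1-4,x0+4:x1-4],None,fx=10,fy=10,interpolation=cv2.INTER_CUBIC); I=cv2.resize(f(B)[y0:y1,x0:x1],None,fx=10,fy=10,interpolation=cv2.INTER_CUBIC)
    m=cv2.minMaxLoc(cv2.matchTemplate(I,T,cv2.TM_CCOEFF_NORMED)); print(n,m[1],(np.array(m[3])-40)/10,'expected 8mm',proj(A,(*c,.052))-proj(A,(*c,.06)))
E
```

```text
s 0.9901257157325745 [0.1 1.9] expected 8mm [0.0425759  1.89280316]
t 0.963377833366394 [0.  0.7] expected 8mm [0.01061779 0.58690113]
```

Both cameras show about 8 mm of drop, and the arm is clear of everything. Handing in.

```bash
python3 - <<'E'
from plant import arm
print(arm.close_job())
E
```

```text
the job is handed in; nothing more can be done
None
```

The platter is turned to its index position and pressed fully home on the pin. The job was handed in at about 17 s; no verdict was reported.

**What I did:** I put the two open fingers either side of the brass stud and pushed it about 107° anticlockwise. The top camera then showed the notch at −68.7° and the pin at −68.8°. I lifted clear, shut the fingers and pressed on the stud's top. The platter went down 8 mm at about 4 N, then met the hard stop at 15 N.

**Last checks:**
- **Drop:** the scene camera showed 1.9 px of drop against 1.89 px expected for 8 mm. The top camera showed 0.7 px against 0.59 px.
- **Pin:** it sits in the middle of the notch in the final top picture.
- **Other things:** in the last top view the loupe, ring box, screwdriver and calculator are where they were. The arm hid part of the tray, so I could not see all of its contents; the arm only passed over it.
- **Watch:** I saw no contact with it, and the wrist force near it stayed at 1–3 N.

**What disagreed:**
- **Fingertip reach:** the fingertips ended about 42 mm short of the reported TCP, unlike the description. I set heights by the pictures and the contact force instead.
- **Pin angle:** before pressing, the cameras differed by 1–2° on the angles of the pin and notch. I went by the top view.
- **Unit mistake:** my first move call was in millimetres instead of metres. The row limit clipped it, and it did no harm.

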